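Set the cider colour comparator to its third filter

TASK

Take the amber glass rod out of the slanted wooden rack and stand it upright in the black holder cup of the colour comparator, right down on the cup's floor, and let go of it. Then grip the black bar of the comparator's sprung dial and turn it clockwise (seen from above) click by click to the third stop, so that the amber window comes to the red pointer, without clicking past it. Finish while still holding the dial there, since it springs back when released; do not disturb the other rods, the bottle or the jar.

Things in the scene. Friction and masses are not known exactly. Their poses are not given: they have to be found in the camera images.
- amber_rod: The amber (orange-brown) solid glass rod standard, 18 mm in diameter, 130 mm long, 80 g, plain round ends. Origin: centre of its lower end; its own z axis runs along the rod to the upper end. It starts in one of the three holes of the rack.
- green_rod: Dark green solid glass rod standard, 18 mm in diameter, 130 mm long, 80 g, plain round ends. Origin: centre of its lower end; its own z axis runs along the rod to the upper end. Starts in another hole of the rack; leave it there.
- pale_rod: Pale, almost white solid glass rod standard, 18 mm in diameter, 130 mm long, 80 g, plain round ends. Origin: centre of its lower end; its own z axis runs along the rod to the upper end. Starts in another hole of the rack; leave it there.
- rack: Wooden rack fixed to the bench; a block 190 mm wide (along its y) with three holes 62 mm apart, 20.5 mm wide, 45 mm deep along the hole. They lean 0.5 rad (the rods, loose in them, about 0.56): the rods' tops point to the rack's own -x (roughly the robot) and 85 mm of each stands out. Draw a rod out along its length. Origin on the bench under the block; rack and comparator may change sides.
- comparator: Colour comparator fixed to the bench: grey base plate 290 x 135 x 10 mm. Origin: centre of the plate's underside; own x runs along its length from the dial (axis at x = -70 mm) to the black holder cup (axis at x = +70 mm). Carries the dial. Yaw varies by 0.35 rad.
- cup_floor (a point): Centre of the inner floor of the black holder cup, 15 mm above the bench, axes parallel to the comparator's. The cup is round, 36 mm across outside, with a 22 mm bore that flares to 30 mm in the top 10 mm.
- cup_rim (a point): Centre of the mouth of the holder cup, 56 mm above the bench, 41 mm above the cup's floor.
- dial_grip (a point): Point on the dial's vertical axis, turning with it, at a good height to grip, 68 mm above the bench. The grip is a black upright bar (dial_c1) 42 mm long (along this point's x), 16 mm thick (along its y), its top 80 mm above the bench; at rest it lies along the comparator's x. Below it is a grey disc 128 mm across, its top 40 mm above the bench.
- dial (a joint): Angle of the dial in rad, 0 at rest, growing as it turns clockwise seen from above; end stop at 2.04. A click (detent) every 0.3927 rad (22.5 degrees): third stop at 1.178. A spring (0.07 N m at rest, 0.12 N m at the third stop) turns it back to 0 when released; detents add or take off up to 0.05 N m: the torque peaks before each click and drops after it.
- bottle: Amber glass bottle with red cap, 68 mm across, 240 mm tall. Origin: centre of its underside. Leave alone.
- jar: Small glass jar with yellow lid, 64 mm across, 75 mm tall. Origin: centre of its underside. Leave alone.
- pointer (a point): The red pointer, fixed on the base at the rim of the dial's disc, on the side of the cup, 26 mm above the bench. The disc bears five round windows 16 mm across: white (at the pointer at rest), straw, green, amber, dark brown; each click brings the next one to the pointer.
Not all that is in view belongs to the job. Of the things that look like the amber_rod, the smallest one is meant.

How it is judged:
On the way, in this order (a step that is already met when the one before it is completed fails the run):
1. the amber rod stands upright in the holder cup, on its floor, and is let go (distance between amber_rod and cup_floor below 0.009 m and angle between amber_rod's own z axis and vertical below 0.13 rad and contact force between the fingers and amber_rod below 0.05 N), for 0.2 s.
2. the dial is held at the third stop (value of joint dial between 1.058 and 1.298 rad and contact force between the fingers and dial_c1 above 2 N and contact force between the fingers and amber_rod below 0.2 N), for 0.5 s.
At the end, for the whole second after the job is handed in: The amber rod stands released in the cup (lower end within 9 mm of the floor's centre, leaning less than 0.13 rad) and the fingers hold the dial (contact over 2 N) still within 0.12 rad of the third stop (1.178 rad) (all of step 2 and distance between amber_rod and cup_floor below 0.009 m and angle between amber_rod's own z axis and vertical below 0.13 rad and linear speed of amber_rod below 0.05 m/s and velocity of joint dial between -0.1 and 0.1 rad/s); the arm keeps its last pose, push and grip.
It fails at once if the dial is clicked past the third stop (value of joint dial above 1.45 rad).
It fails at once if another rod, the bottle or the jar is moved by more than 25 mm (distance of any of green_rod, pale_rod, bottle, jar from where it was at the start of the episode above 0.025 m).
It also fails if it takes over 54 s, if anything falls off the work surface, if the arm or the gripper's body presses on something with over 40 N, if the wrist force passes 120 N, or if a joint passes its speed limit or range.

ROBOT

A 7-joint arm with a two-finger parallel gripper is mounted at the origin on the work surface. World frame = base frame: x ahead of the robot, y to its left, z up, the work surface at z = 0. Lengths are in m, angles in rad, forces in N, time in s.
With the tool pointing down it reaches from about 0.425 to 0.875 m from the base axis. Payload 4.7 kg.
Tool frame: the origin (TCP) lies on the mounting face of the last link; the fingertips stand 182 mm ahead of it and the grasp point (between the pads) lies 164 mm ahead of it; z points along the fingers, y is the direction in which the jaws open and shut (so a half turn about z gives the same grasp; the last joint's range is limited). The gripper opens to 87 mm and grips with 3 to 60 N. Pads are 19 mm wide; open, the fingers measure 117 mm over their backs; the gripper's body (75 mm by 190 mm) begins 51 mm behind the grasp point.
Start: joints at [-1.148, 0.321, -0.07, 1.45, 0.023, 1.371, -0.057], TCP at [0.258, 0.596, 0.405] pointing down, gripper open.
Joint ranges: [-2.86, 2.86], [-0.3, 2.09], [-1.38, 1.24], [0.06, 2.45], [-1.56, 4.7], [0.09, 2.05], [-2.69, 2.69]. Speed limits (rad/s): [2.57, 2.57, 3.14, 3.14, 3.14, 3.14, 3.14].

INTERFACE

Orientations are given as a rotation vector (axis times angle).
In Python, from bench import ctrl gives the robot as it stands. The module is installed in compiled form; this text tells all that it offers.
- The arm moves only by the tool play_rows, never from a script. Its argument "targets" is text: rows parted by semicolons, each of 7 numbers parted by spaces: the shift along the tool's x, y, z in cm, then the turn, a rotation vector about the tool's x, y, z in rad, then the opening, from -1 (shut) to 1 (fully open). In form: x y z ax ay az grip; .... A call has 1 to 20 rows; each row shifts and turns the pose as measured when the row begins, along the tool's axes as they then stand; what a row does not reach is not made up. A row lasts 1/8 s, in which the tool goes at most 62.5 mm and 10.7 degrees, less where a joint would pass 70% of its speed; a pose out of reach is approached as far as the arm can. A call is refused whole if a number of a shift passes 6.25 or a number of a turn 0.188, either way. A call with a gripper value outside its range is refused whole. The fingers move at their own pace and stop on an object; "newtons" is the grip in N (left out, the last holds). Time passes only in rows, so rows that do not move let the fingers close. It gives the time, the measured TCP pose, the force and the opening at its end, in the units of the state.
- ctrl.get_state(): the state, without advancing time (a new reading comes with each control period).
- ctrl.get_image(name): name is "scene" or "top" or "wrist"; returns a dict with "pixels" (480x640x3 uint8, blue, green, red), "depth" (480x640 float32, m along the optical axis (not along the pixel's ray), 0 where there is no reading), "intrinsics" (3x3 intrinsics, pixels), "k1" (the pictures are not rectified: a ray, as slopes to the right and down, at radius r is drawn at 1 + k1 r^2 times it, then the intrinsics apply), "R" (3x3) and "t" (3): a world point X has camera coordinates R X + t. Camera axes: x right, y down, z forward; pixel columns grow to the right and rows downward; lengths in m; the calibration is good to about 2 mm. A picture is of the moment at which its call begins.
- ctrl.close_job(): hands the job in, once; it reports no verdict.
The state is a dict: "time": time; "joint_positions": joint angles; "qd": joint speeds; "joint_torque": joint torques, N m; "position": TCP position; "tool_rot": TCP orientation; "ft_force": force on the tool from outside, world axes, zero at the start; "torque": the same for the moment, N m; "grip_width": opening from 0.0 (shut) to 1.0 (fully open).
Only numpy, scipy, OpenCV 4.12 (cv2) and the standard library are available. Lean on these libraries where they do the work, as an engineer would, in place of code of your own. Each camera call takes 0.05 s, during which the arm holds its last target.

## Working session

There is one attempt and no reset: what is moved stays moved. The work goes in short steps, Python scripts to look and compute and a tool call to move; the robot and the scene stay as the last step left them, time stands still between calls to the robot, and variables do not carry over. Pictures are saved under pics/ and viewed, and the job is handed in when it is done.

Besides the shell and the picture viewer there is one more tool, called after ">>>" as a command line: name --argument value ..., lists and objects as JSON in quotes. play_rows: Moves the arm, as the interface text tells. Its arguments: {"type":"object","properties":{"targets":{"type":"string"},"newtons":{"type":"number"}},"required":["targets"]}

```bash
ls; mkdir -p pics
cat > h.py <<'E'
import numpy as np,cv2,pickle
from scipy.spatial.transform import Rotation as Ro
def snap(ctrl,n,tag):
    im=ctrl.get_image(n); pickle.dump(im,open(f'{tag}_{n}.pkl','wb')); cv2.imwrite(f'pics/{tag}_{n}.png',im['pixels']); return im
def load(n,tag): return pickle.load(open(f'{tag}_{n}.pkl','rb'))
def ray(im,u,v):
    K=np.array(im['intrinsics']); p=cv2.undistortPoints(np.array([[[u,v]]],float),K,np.array([im['k1'],0,0,0.]))[0,0]
    return np.array([p[0],p[1],1.])
def world(im,u,v,d=None):
    if d is None: d=im['depth'][int(round(v)),int(round(u))]
    return np.array(im['R']).T@(ray(im,u,v)*d-np.array(im['t']))
def onz(im,u,v,z):
    R=np.array(im['R']);c=-R.T@np.array(im['t']);d=R.T@ray(im,u,v); return c+d*(z-c[2])/d[2]
def proj(im,X):
    p=np.array(im['R'])@X+np.array(im['t']);x=p[:2]/p[2];x=x*(1+im['k1']*(x@x));K=np.array(im['intrinsics']);return (K@[x[0],x[1],1])[:2]
E
python3 - <<'E'
from bench import ctrl
from h import *
for n in ['scene','top','wrist']: im=snap(ctrl,n,'a')
s=ctrl.get_state()
for k in s: print(k,np.round(s[k],4))
E
```

```text
pics
time 0.15
joint_positions [-1.1479  0.3217 -0.0701  1.4514  0.0226  1.3708 -0.0569]
qd [-0.001  -0.0016 -0.0014 -0.0025  0.0017 -0.0013 -0.0008]
joint_torque [ 1.00000e-04 -4.91798e+01 -4.04400e-01 -3.12876e+01 -6.39000e-02
  4.04000e-02  1.00000e-04]
position [0.2583 0.5963 0.4039]
tool_rot [-6.376e-01 -3.076e+00  2.300e-03]
ft_force [ 0.6615  0.8037 -0.4723]
torque [ 0.0084 -0.0012  0.0034]
grip_width 1.0007
```

View pics/a_scene.png

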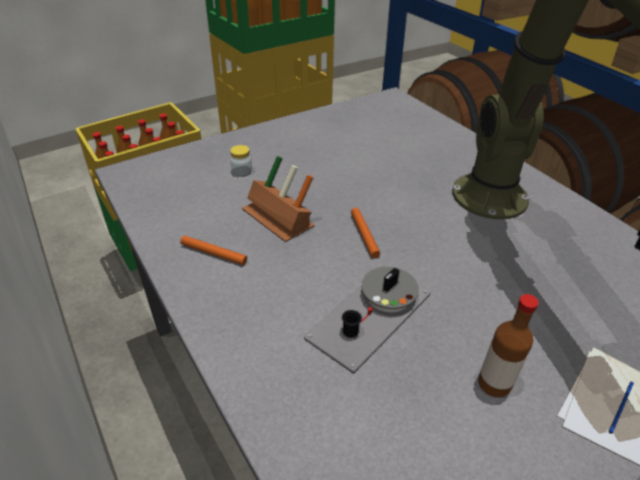

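View pics/a_top.png

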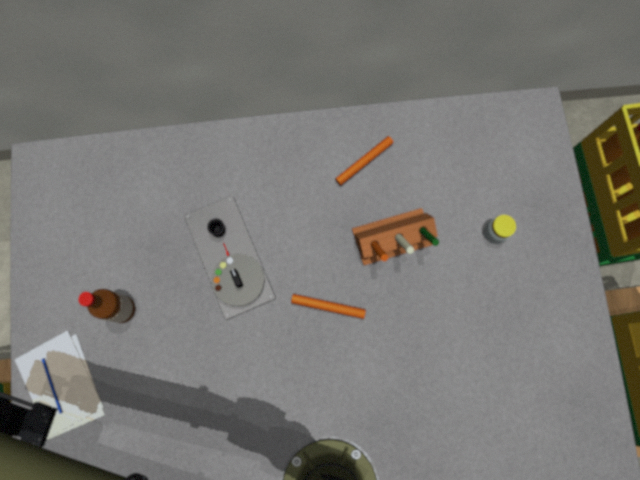

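View pics/a_wrist.png

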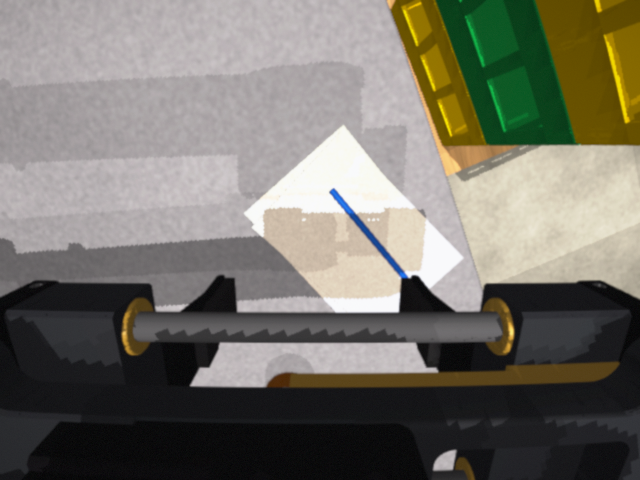

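The top view shows the rack at about (395,238), with the amber rod leftmost at (380,250). The comparator has its cup at (217,228) and dial at (237,279). The orange rods lying at (365,160) and (328,306) are longer decoys. I'll enlarge these areas next.

Run:
```python
from h import *
t=load('top','a');s=load('scene','a')
def crop(im,x,y,w,h,k,n): cv2.imwrite('pics/'+n,cv2.resize(im['pixels'][y:y+h,x:x+w],None,fx=k,fy=k,interpolation=cv2.INTER_CUBIC))
crop(t,340,190,120,90,6,'c_rack_top.png');crop(t,170,190,120,140,4,'c_comp_top.png')
crop(s,230,140,110,110,5,'c_rack_scene.png');crop(s,300,250,140,120,5,'c_comp_scene.png')
```

```text
(no output)
```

View pics/c_rack_top.png

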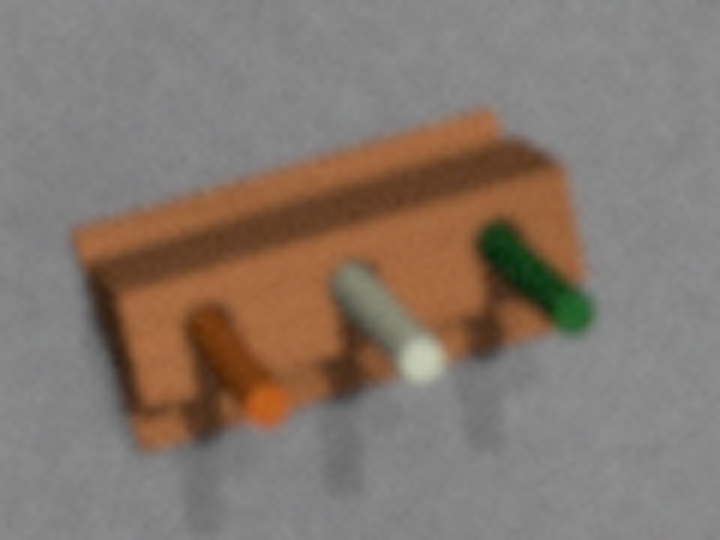

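View pics/c_comp_top.png

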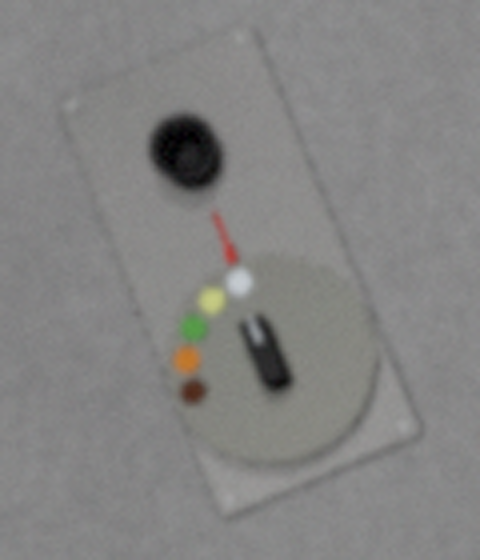

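View pics/c_rack_scene.png

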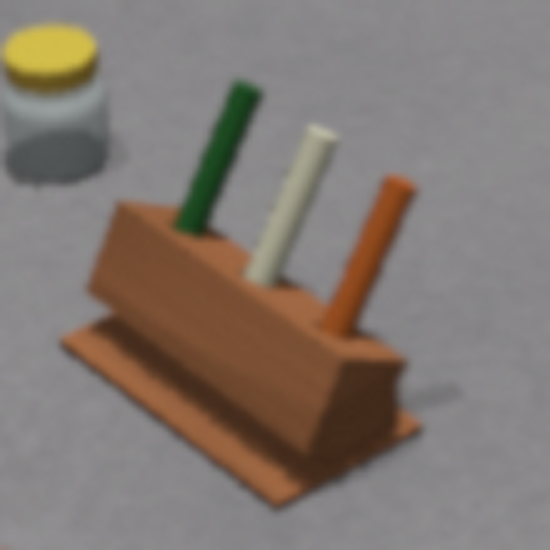

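View pics/c_comp_scene.png

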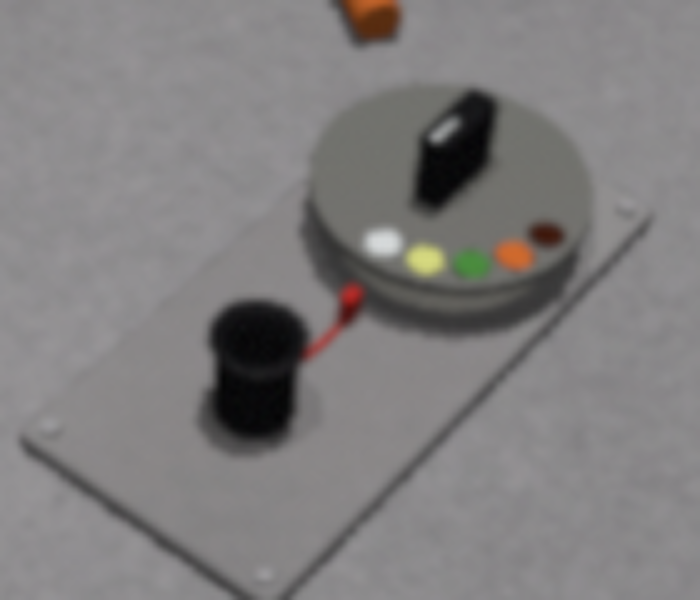

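```bash
cat >> h.py <<'E'
def tri(obs):
    A=np.zeros((3,3));b=np.zeros(3);L=[]
    for im,u,v in obs:
        R=np.array(im['R']);c=-R.T@np.array(im['t']);d=R.T@ray(im,u,v);d/=np.linalg.norm(d);P=np.eye(3)-np.outer(d,d);A+=P;b+=P@c;L.append((P,c))
    X=np.linalg.solve(A,b);return X,[np.linalg.norm(P@(X-c)) for P,c in L]
def cp(x,y,k,ox,oy): return (x+.5)/k-.5+ox,(y+.5)/k-.5+oy
E
python3 - <<'E'
from h import *
np.set_printoptions(precision=4,suppress=True)
t=load('top','a');s=load('scene','a')
T=lambda x,y:cp(x,y,6,340,190);S=lambda x,y:cp(x,y,5,230,140)
for n,a,b in [('amb',(267,405),(400,184)),('pale',(423,360),(322,132)),('green',(573,312),(248,89)),
  ('ambbase',(207,318),(337,332)),('palebase',(350,274),(262,281)),('greenbase',(494,240),(190,232))]:
    print(n,tri([(t,*T(*a)),(s,*S(*b))]))
C=lambda x,y:cp(x,y,4,170,190);D=lambda x,y:cp(x,y,5,300,250)
print('cup',tri([(t,*C(186,151)),(s,*D(258,338))]),onz(t,*C(186,151),.056),onz(s,*D(258,338),.056))
co=np.array([onz(t,*C(*p),.01) for p in [(62,105),(258,30),(424,432),(228,517)]]);print(co,co.mean(0),np.linalg.norm(np.diff(co,axis=0),axis=1))
print('bar',onz(t,*C(266,353),.08), 'scene',onz(s,*D(458,115),.08))
# depth checks
for n,a in [('amb',(267,405)),('pale',(423,360))]: print(world(t,*T(*a)))
# plane of rack face normal
m=[world(t,*T(x,y)) for x,y in [(150,330),(290,290),(420,250),(300,350),(440,290),(170,370)]];m=np.array(m);print(m);u,sv,v=np.linalg.svd(m-m.mean(0));print(v[2],sv)
E
```

```text
amb (array([ 0.5062, -0.1809,  0.1321]), [np.float64(0.0001764896823966532), np.float64(0.00017648968239673376)])
pale (array([ 0.5165, -0.2423,  0.1335]), [np.float64(0.00018843513027394542), np.float64(0.0001884351302739548)])
green (array([ 0.5283, -0.3024,  0.1324]), [np.float64(0.0003452762920271676), np.float64(0.00034527629202722986)])
ambbase (array([ 0.5536, -0.1704,  0.0644]), [np.float64(0.0024551853679161528), np.float64(0.0024551853679158284)])
palebase (array([ 0.5649, -0.2303,  0.0645]), [np.float64(0.0026828237463276815), np.float64(0.0026828237463276824)])
greenbase (array([ 0.5739, -0.292 ,  0.0626]), [np.float64(0.001196996370005046), np.float64(0.0011969963700050842)])
cup (array([0.6402, 0.2054, 0.0506]), [np.float64(0.0009621641080718778), np.float64(0.0009621641080720462)]) [0.6381 0.2052 0.056 ] [0.6437 0.2084 0.056 ]
[[0.689  0.2884 0.01  ]
 [0.7243 0.1601 0.01  ]
 [0.4564 0.0799 0.01  ]
 [0.4178 0.2041 0.01  ]] [0.5719 0.1831 0.01  ] [0.133  0.2797 0.1301]
bar [0.5046 0.1642 0.08  ] scene [0.5099 0.1661 0.08  ]
[ 0.5056 -0.1804  0.1344]
[ 0.516  -0.2419  0.1353]
[[ 0.5531 -0.1485  0.065 ]
 [ 0.5624 -0.2062  0.0687]
 [ 0.573  -0.261   0.068 ]
 [ 0.5407 -0.2095  0.052 ]
 [ 0.558  -0.2689  0.0568]
 [ 0.537  -0.155   0.0593]]
[-0.5287 -0.0931  0.8437] [0.1151 0.0273 0.0036]
```

```bash
cat >> h.py <<'E'
def plan(ps,R0,pt,Rt,n,g):
    """n rows from pose to pose; prints per-row tool-frame moves"""
    rv=(R0.inv()*Rt).as_rotvec(); out=[]
    p=np.array(ps);R=R0
    for i in range(n):
        d=R.inv().apply((np.array(pt)-p)/(n-i)); w=(R.inv()*Rt).as_rotvec()/(n-i)
        d=np.round(d*100,2);w=np.round(w,3)
        out.append(' '.join('%g'%x for x in [*d,*w,g])); p=p+R.apply(d/100);R=R*Ro.from_rotvec(w)
    print('; '.join(out)); print('end',p.round(4),R.as_matrix().round(3).tolist())
    return p,R
def fr(z,y):
    z=np.array(z,float);z/=np.linalg.norm(z);y=np.array(y,float);y-=z*(y@z);y/=np.linalg.norm(y)
    return Ro.from_matrix(np.c_[np.cross(y,z),y,z])
ax=np.array([-.984*np.sin(.56),-.179*np.sin(.56),np.cos(.56)])
top=np.array([.506,-.181,.132])
E
python3 - <<'E'
from bench import ctrl
from h import *
np.set_printoptions(precision=4,suppress=True)
s=ctrl.get_state();R=Ro.from_rotvec(s['tool_rot']);print(R.as_matrix())
t=load('top','a')
print('bottle cap',onz(t,86,299,.24),'jar',onz(t,503,226,.075))
for sg in (1,-1):
    Rt=fr(-ax,sg*np.array([.85*.984,.85*.179,.53]));print((R.inv()*Rt).as_rotvec(),Rt.as_matrix())
E
```

```text
[[-0.9176  0.3975 -0.0005]
 [ 0.3975  0.9176 -0.0014]
 [-0.0001 -0.0015 -1.    ]]
bottle cap [0.4687 0.4593 0.24  ] jar [ 0.559  -0.4888  0.075 ]
[-0.5152 -0.274   0.9557] [[-0.179   0.8335  0.5227]
 [ 0.9839  0.1516  0.0951]
 [-0.      0.5312 -0.8472]]
[ 0.3208 -0.6032 -2.0919] [[ 0.179  -0.8335  0.5227]
 [-0.9839 -0.1516  0.0951]
 [ 0.     -0.5312 -0.8472]]
```

Run:
```python
from bench import ctrl
from h import *
s=ctrl.get_state();R=Ro.from_rotvec(s['tool_rot']);p=s['position']
Rt=fr(-ax,np.array([.85*.984,.85*.179,.53]))
p,R=plan(p,R,[.35,.45,.5],R,4,1)
p,R=plan(p,R,[.48,.0,.48],fr([0,0,-1],[1,0,0]),10,1)
p,R=plan(p,R,top+.25*ax,Rt,6,.1)
```

```text
-3.56 -2.45 -2.4 0 0 0 1; -3.56 -2.45 -2.4 0 0 0 1; -3.55 -2.45 -2.4 0 0 0 1; -3.56 -2.45 -2.39 0 0 0 1
end [0.35   0.4499 0.5   ] [[-0.918, 0.397, -0.0], [0.397, 0.918, -0.001], [-0.0, -0.001, -1.0]]
-2.98 -3.61 0.21 -0 0 0.116 1; -3.38 -3.24 0.2 -0 0 0.116 1; -3.73 -2.83 0.21 -0 0 0.116 1; -4.03 -2.38 0.2 -0 0 0.116 1; -4.28 -1.9 0.21 -0 0 0.116 1; -4.47 -1.39 0.2 -0 0 0.116 1; -4.61 -0.86 0.21 -0 0 0.117 1; -4.67 -0.31 0.2 -0 0 0.116 1; -4.68 0.23 0.21 -0 0.001 0.117 1; -4.62 0.77 0.2 -0.001 0 0.116 1
end [0.48 0.   0.48] [[-0.0, 1.0, 0.0], [1.0, 0.0, -0.0], [-0.0, 0.0, -1.0]]
-3.41 -1.75 2.27 -0.093 0.008 -0.029 0.1; -3.38 -2.05 2.07 -0.093 0.009 -0.029 0.1; -3.33 -2.32 1.83 -0.093 0.008 -0.029 0.1; -3.27 -2.58 1.58 -0.093 0.009 -0.029 0.1; -3.21 -2.81 1.3 -0.093 0.008 -0.029 0.1; -3.13 -3 1 -0.093 0.009 -0.03 0.1
end [ 0.3753 -0.2048  0.3438] [[-0.179, 0.834, 0.522], [0.984, 0.152, 0.095], [0.0, 0.531, -0.847]]
```

>>> play_rows --targets "-3.6 -2.4 -2.4 0 0 0 1; -3.6 -2.4 -2.4 0 0 0 1; -3.6 -2.4 -2.4 0 0 0 1; -3.6 -2.4 -2.4 0 0 0 1; -3 -3.6 0.2 0 0 0.116 1; -3.4 -3.2 0.2 0 0 0.116 1; -3.7 -2.8 0.2 0 0 0.116 1; -4 -2.4 0.2 0 0 0.116 1; -4.3 -1.9 0.2 0 0 0.116 1; -4.5 -1.4 0.2 0 0 0.116 1; -4.6 -0.9 0.2 0 0 0.116 1; -4.7 -0.3 0.2 0 0 0.116 1; -4.7 0.2 0.2 0 0 0.116 1; -4.6 0.8 0.2 0 0 0.116 1"

```text
time: 1.9
position: [0.4806, -0.0169, 0.4797]
tool_rot: [2.252, 2.189, -0.008]
ft_force: [1.1, 0.5, 0.5]
grip_width: 0.998
```

>>> play_rows --targets "-3.2 -1.7 2.3 -0.093 0.008 -0.029 0.2; -3.2 -2 2.1 -0.093 0.008 -0.029 0.2; -3.2 -2.3 1.8 -0.093 0.008 -0.029 0.2; -3.2 -2.6 1.6 -0.093 0.008 -0.029 0.2; -3.1 -2.8 1.3 -0.093 0.008 -0.029 0.2; -3.1 -3 1 -0.093 0.008 -0.029 0.2; 0 0 0 0 0 0 0.2"

```text
time: 2.78
position: [0.3755, -0.202, 0.3507]
tool_rot: [1.814, 2.073, 0.551]
ft_force: [0.2, -0.0, -0.4]
grip_width: 0.603
```

Run:
```python
from bench import ctrl
from h import *
s=ctrl.get_state();R=Ro.from_rotvec(s['tool_rot']);p=s['position'];print(p,R.as_matrix().round(3),s['joint_positions'],s['grip_width'])
im=snap(ctrl,'wrist','b')
Rt=fr(-ax,np.array([.85*.984,.85*.179,.53]))
plan(p,R,top+.25*ax,Rt,3,.2)
```

```text
[ 0.37547232 -0.20195038  0.35074949] [[-0.134  0.863  0.487]
 [ 0.991  0.114  0.071]
 [ 0.005  0.492 -0.87 ]] [ 0.2529518  -0.29001319  0.27452015  2.21792541 -0.3258669   0.81902075
  0.84313027] 0.603372255981358
-0.09 -0.13 0.19 -0.015 0.006 -0.014 0.2; -0.09 -0.13 0.19 -0.015 0.006 -0.014 0.2; -0.1 -0.14 0.19 -0.015 0.007 -0.014 0.2
end [ 0.3753 -0.2048  0.3438] [[-0.179, 0.834, 0.523], [0.984, 0.152, 0.096], [0.0, 0.531, -0.847]]
```

View pics/b_wrist.png

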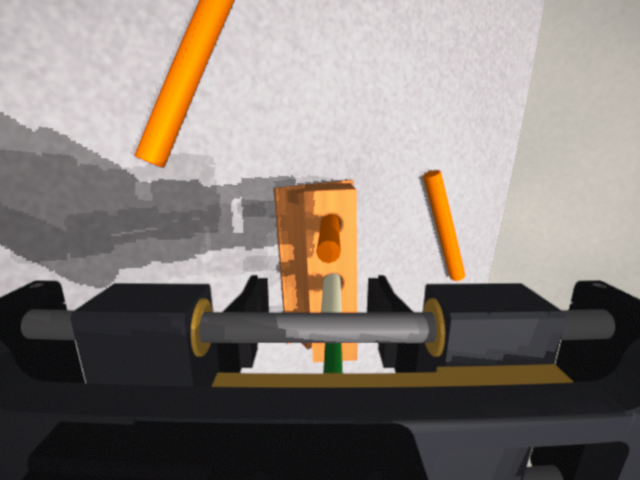

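Run:
```python
from h import *
w=load('wrist','b')
x,y,k=270,170,6
c=w['pixels'][y:y+100,x:x+110];cv2.imwrite('pics/b_crop.png',cv2.resize(c,None,fx=k,fy=k,interpolation=cv2.INTER_CUBIC))
for d in (0,.01,.03,.06,.085): print(d,proj(w,top-d*ax).round(1),((proj(w,top-d*ax)-[x,y])*6).round())
```

```text
0 [328.3 248.3] [350. 470.]
0.01 [328.5 244.3] [351. 446.]
0.03 [328.8 237.1] [353. 403.]
0.06 [329.2 228. ] [355. 348.]
0.085 [329.5 221.7] [357. 310.]
```

View pics/b_crop.png

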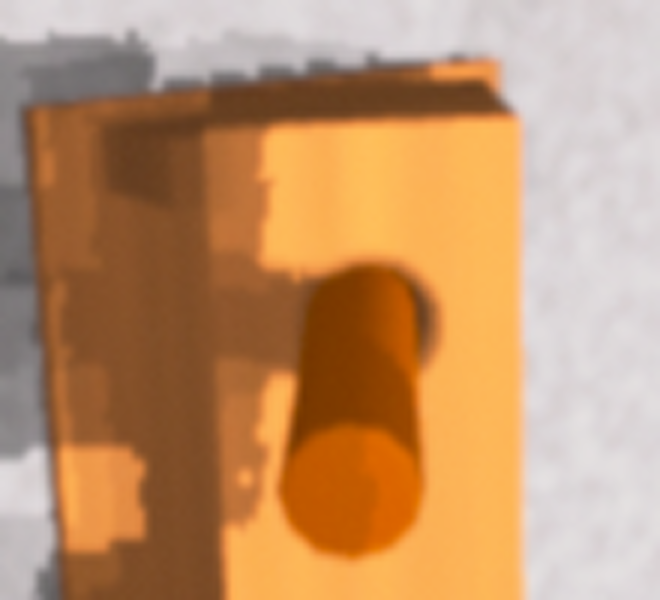

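```bash
sed -i 's/^top=.*/top=np.array([.5065,-.183,.132])/' h.py
python3 - <<'E'
from bench import ctrl
from h import *
s=ctrl.get_state();R=Ro.from_rotvec(s['tool_rot']);p=s['position']
Rt=fr(-ax,np.array([.85*.984,.85*.179,.53]))
p,R=plan(p,R,top+.23*ax,Rt,3,.2)
p,R=plan(p,R,top+.14*ax,Rt,4,.2)
E
```

```text
-0.19 -0.16 0.87 -0.015 0.006 -0.013 0.2; -0.2 -0.17 0.86 -0.015 0.006 -0.013 0.2; -0.2 -0.19 0.86 -0.014 0.005 -0.013 0.2
end [ 0.3863 -0.2049  0.3269] [[-0.179, 0.834, 0.523], [0.984, 0.152, 0.095], [-0.0, 0.531, -0.847]]
0 -0 2.25 -0 0 0 0.2; 0 -0 2.25 -0 0 0 0.2; 0 -0 2.25 -0 0 0 0.2; 0 -0 2.25 -0 0 0 0.2
end [ 0.4333 -0.1963  0.2506] [[-0.179, 0.834, 0.523], [0.984, 0.152, 0.095], [-0.0, 0.531, -0.847]]
```

>>> play_rows --targets "-0.2 -0.2 0.9 -0.015 0.006 -0.013 0.2; -0.2 -0.2 0.9 -0.015 0.006 -0.013 0.2; -0.2 -0.2 0.9 -0.015 0.006 -0.013 0.2; 0 0 0 0 0 0 0.2"

```text
time: 3.32
position: [0.3904, -0.2002, 0.328]
tool_rot: [1.731, 2.098, 0.607]
ft_force: [0.9, 0.1, -0.8]
grip_width: 0.598
```

Run:
```python
from bench import ctrl
from h import *
s=ctrl.get_state();R=Ro.from_rotvec(s['tool_rot']);p=s['position'];print(p,R.as_matrix().round(3),s['joint_positions'].round(2) if hasattr(s['joint_positions'],'round') else s['joint_positions'])
Rt=fr(-ax,np.array([.85*.984,.85*.179,.53]))
p,R=plan(p,R,top+.14*ax,Rt,5,.2)
```

```text
[ 0.39039159 -0.20018904  0.3280455 ] [[-0.19   0.83   0.524]
 [ 0.982  0.161  0.102]
 [ 0.     0.534 -0.846]] [ 0.2  -0.24  0.33  2.24 -0.43  0.75  0.99]
-0.09 -0.1 1.77 0.001 -0.001 0.002 0.2; -0.09 -0.1 1.77 0 -0.001 0.002 0.2; -0.08 -0.1 1.77 0.001 -0.001 0.002 0.2; -0.08 -0.1 1.76 0 -0.002 0.002 0.2; -0.08 -0.09 1.77 0.001 -0.001 0.002 0.2
end [ 0.4333 -0.1963  0.2506] [[-0.179, 0.834, 0.522], [0.984, 0.151, 0.095], [0.0, 0.531, -0.847]]
```

>>> play_rows --targets "-0.4 -0.5 0 0 -0.004 0.008 0.2; 0 0 1.8 0 0 0 0.2; 0 0 1.8 0 0 0 0.2; 0 0 1.8 0 0 0 0.2; 0 0 1.8 0 0 0 0.2; 0 0 1.7 0 0 0 0.2; 0 0 0 0 0 0 0.2"

```text
time: 4.2
position: [0.4376, -0.1945, 0.2528]
tool_rot: [1.732, 2.09, 0.607]
ft_force: [0.3, 0.1, -0.1]
grip_width: 0.597
```

Run:
```python
from bench import ctrl
from h import *
s=ctrl.get_state();R=Ro.from_rotvec(s['tool_rot']);p=s['position'];print(p,R.as_matrix().round(3),s['joint_positions'],s['ft_force'])
Rt=fr(-ax,np.array([.85*.984,.85*.179,.53]))
p,R=plan(p,R,top+.138*ax,Rt,1,.2)
snap(ctrl,'wrist','c');i=snap(ctrl,'scene','c');cv2.imwrite('pics/c2.png',cv2.resize(i['pixels'][100:270,210:410],None,fx=4,fy=3.5,interpolation=cv2.INTER_CUBIC))
```

```text
[ 0.43763052 -0.19446446  0.25279381] [[-0.185  0.829  0.528]
 [ 0.983  0.157  0.098]
 [-0.002  0.537 -0.844]] [ 0.12374004 -0.04023636  0.36727453  2.24858201 -0.64459362  0.56744719
  1.16803571] [ 0.28261102  0.10415137 -0.09609866]
-0.1 -0.5 0.14 0.007 -0.002 0.006 0.2
end [ 0.4344 -0.1961  0.2489] [[-0.179, 0.834, 0.523], [0.984, 0.152, 0.095], [-0.0, 0.531, -0.847]]
```

View pics/c_wrist.png

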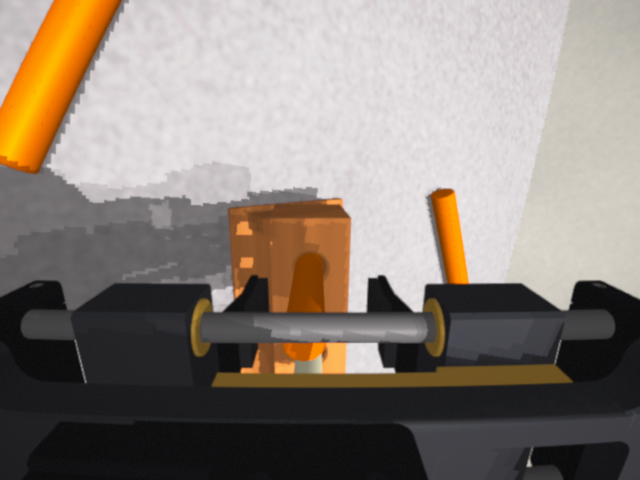

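View pics/c2.png

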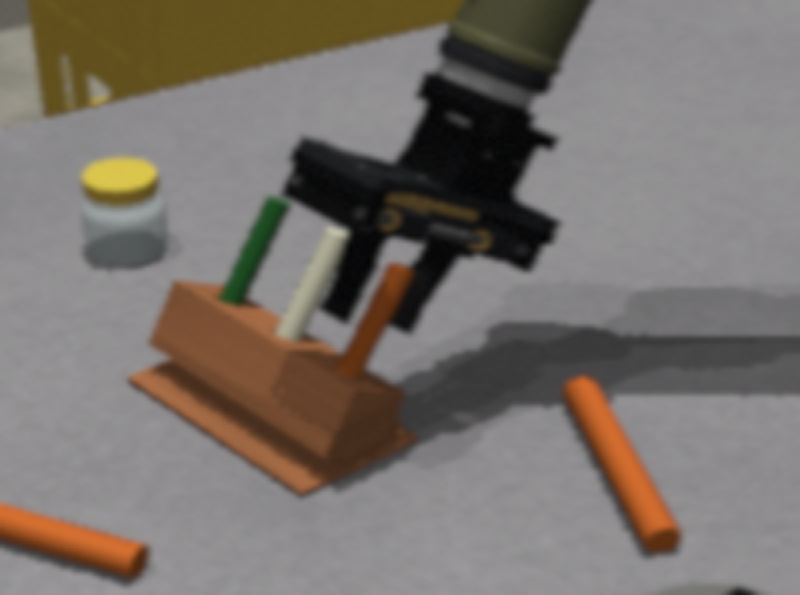

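Run:
```python
from bench import ctrl
from h import *
s=ctrl.get_state();R=Ro.from_rotvec(s['tool_rot']);p=np.array(s['position']);M=R.as_matrix()
w=load('wrist','c');sc=load('scene','c')
for n,o in [('grasp',[0,0,.164]),('tip+y',[0,.027,.182]),('tip-y',[0,-.027,.182]),('tcp',[0,0,0])]:
    X=p+M@o; print(n,X.round(3),proj(w,X).round(),proj(sc,X).round(), ((proj(sc,X)-[210,100])*[4,3.5]).round())
for d in (0,.02,.05,.085):
    X=top-d*ax;print(d,X.round(3),proj(w,X).round(),proj(sc,X).round(),((proj(sc,X)-[210,100])*[4,3.5]).round(), M.T@(X-p))
c=-np.array(sc['R']).T@sc['t'];print('scenecam',c); c=-np.array(w['R']).T@w['t'];print('wcam rel tool',M.T@(c-p), M.T@np.array(w['R']).T)
```

```text
grasp [ 0.525 -0.179  0.116] [321. 311.] [304. 184.] [375. 295.]
tip+y [ 0.556 -0.173  0.115] [372. 295.] [294. 189.] [337. 312.]
tip-y [ 0.512 -0.182  0.086] [269. 294.] [308. 192.] [391. 321.]
tcp [ 0.438 -0.195  0.254] [-7.40150700e+06 -4.98038125e+08] [330. 124.] [481.  85.]
0 [ 0.506 -0.183  0.132] [305. 338.] [309. 176.] [397. 266.] [-0.00042019 -0.00682164  0.14044721]
0.02 [ 0.517 -0.181  0.115] [306. 315.] [306. 183.] [384. 291.] [-0.00042465 -0.00700362  0.16044722]
0.05 [ 0.533 -0.178  0.09 ] [307. 289.] [301. 194.] [366. 328.] [-0.00043133 -0.00727657  0.19044723]
0.085 [ 0.551 -0.175  0.06 ] [309. 267.] [296. 206.] [345. 371.] [-0.00043912 -0.00759502  0.22544725]
scenecam [1.06935574 0.74951781 0.84270867]
wcam rel tool [ 0.07408789 -0.00124208  0.02055212] [[ 5.62703339e-04 -9.62713461e-01 -2.70522595e-01]
 [ 9.99995901e-01  1.30115937e-03 -2.55040658e-03]
 [ 2.80730375e-03 -2.70520051e-01  9.62710248e-01]]
```

>>> play_rows --targets "0 -0.7 0 0.007 0 0 0.2; 0 -0.2 0.2 0 0 0 0.2; 0 0 0 0 0 0 0.2"

```text
time: 4.68
position: [0.4305, -0.197, 0.2488]
tool_rot: [1.734, 2.089, 0.602]
ft_force: [-0.2, -0.9, 0.4]
grip_width: 0.601
```

```bash
cat > st.py <<'E'
from bench import ctrl
from h import *
s=ctrl.get_state();R=Ro.from_rotvec(s['tool_rot']);p=np.array(s['position']);M=R.as_matrix()
np.set_printoptions(precision=4,suppress=True)
print(p,M.round(3).tolist(),'q',np.array(s['joint_positions']),'f',np.array(s['ft_force']),s['grip_width'])
E
python3 - <<'E'
from st import *
for d in (0,.02): print(M.T@(top-d*ax-p))
E
```

```text
[ 0.4305 -0.197   0.2488] [[-0.183, 0.83, 0.527], [0.983, 0.157, 0.095], [-0.004, 0.535, -0.845]] q [ 0.1297 -0.0453  0.3734  2.262  -0.648   0.5638  1.1843] f [-0.2022 -0.8544  0.3585] 0.6007381799512436
[0.0004 0.0028 0.1401]
[0.0004 0.0027 0.1601]
```

>>> play_rows --targets "0 0.2 0 0 0 0 0.2; 0 0 0 0 0 0 -1; 0 0 0 0 0 0 -1; 0 0 0 0 0 0 -1; 0 0 0 0 0 0 -1; 0 0 0 0 0 0 -1" --newtons 20

```text
time: 5.42
position: [0.4326, -0.1968, 0.2506]
tool_rot: [1.733, 2.088, 0.603]
ft_force: [0.4, -0.1, 0.2]
grip_width: 0.2
```

Run:
```python
from st import *
i=snap(ctrl,'scene','d');cv2.imwrite('pics/d2.png',cv2.resize(i['pixels'][100:270,210:410],None,fx=4,fy=3.5,interpolation=cv2.INTER_CUBIC))
```

```text
[ 0.4326 -0.1968  0.2506] [[-0.183, 0.83, 0.528], [0.983, 0.157, 0.094], [-0.005, 0.536, -0.844]] q [ 0.1285 -0.0446  0.3716  2.2574 -0.6453  0.5647  1.1781] f [ 0.4034 -0.1469  0.2205] 0.20046153203705885
```

View pics/d2.png

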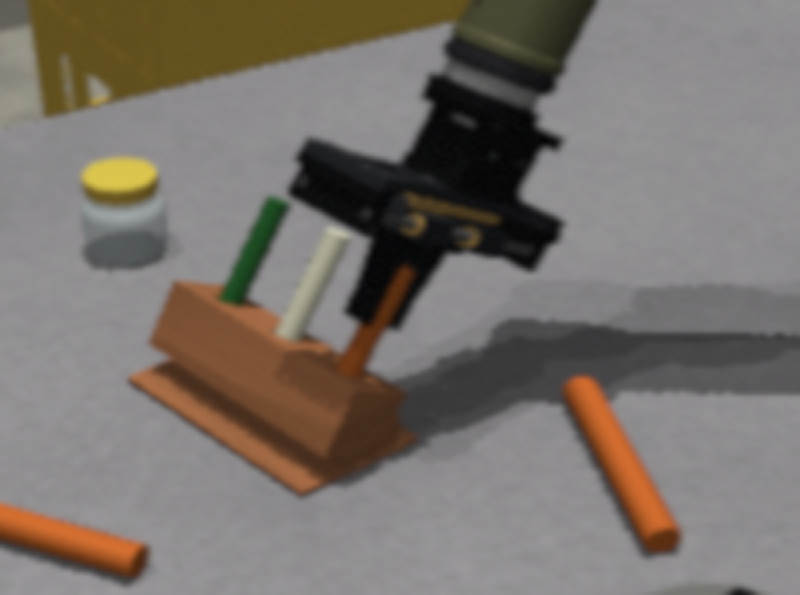

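Run:
```python
from st import *
i=snap(ctrl,'wrist','d');cv2.imwrite('pics/d3.png',cv2.resize(i['pixels'][190:390,220:420],None,fx=3,fy=3,interpolation=cv2.INTER_CUBIC))
for o in [[0,0,.138],[0,0,.164],[0.0095,0.009,.182],[0.0095,-.009,.182],[0.009,0,.182],[0.009,0,.22]]: print(o,((proj(i,p+M@o)-[220,190])*3).round())
```

```text
[ 0.4326 -0.1968  0.2506] [[-0.183, 0.83, 0.528], [0.983, 0.157, 0.094], [-0.005, 0.536, -0.844]] q [ 0.1284 -0.0446  0.3716  2.2574 -0.6452  0.5647  1.1781] f [ 0.8243 -0.0673  0.0427] 0.19826769157668261
[0, 0, 0.138] [298. 442.]
[0, 0, 0.164] [297. 354.]
[0.0095, 0.009, 0.182] [348. 256.]
[0.0095, -0.009, 0.182] [245. 256.]
[0.009, 0, 0.182] [297. 259.]
[0.009, 0, 0.22] [296. 192.]
```

View pics/d3.png

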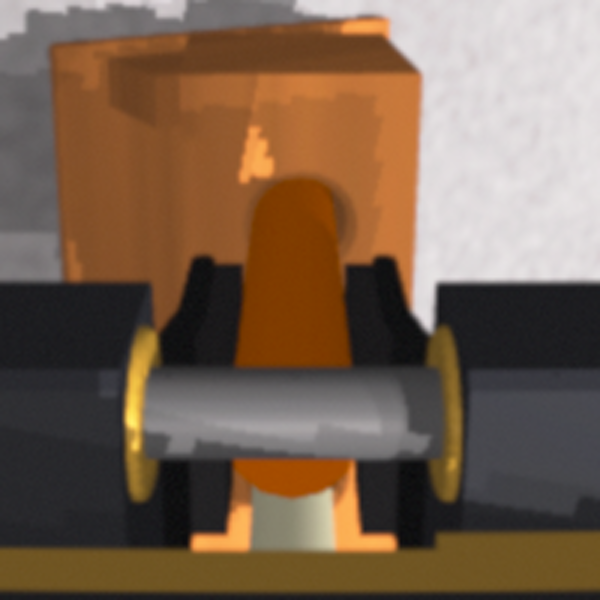

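>>> play_rows --targets "0 0 -0.8 0 0 0 -1; 0 0 -1.2 0 0 0 -1; 0 0 -1.2 0 0 0 -1; 0 0 -1.2 0 0 0 -1; 0 0 -1.2 0 0 0 -1; 0 0 -1.2 0 0 0 -1"

```text
time: 6.28
position: [0.3935, -0.2036, 0.3112]
tool_rot: [1.734, 2.089, 0.601]
ft_force: [-0.6, -0.7, -1.2]
grip_width: 0.202
```

Run:
```python
from st import *
i=snap(ctrl,'scene','e');cv2.imwrite('pics/e2.png',cv2.resize(i['pixels'][80:270,210:410],None,fx=3,fy=3,interpolation=cv2.INTER_CUBIC))
```

```text
[ 0.3935 -0.2036  0.3112] [[-0.183, 0.831, 0.526], [0.983, 0.157, 0.094], [-0.004, 0.534, -0.845]] q [ 0.1843 -0.2138  0.3524  2.253  -0.4544  0.7041  1.0223] f [-0.5858 -0.672  -1.1859] 0.2017230687263784
```

View pics/e2.png

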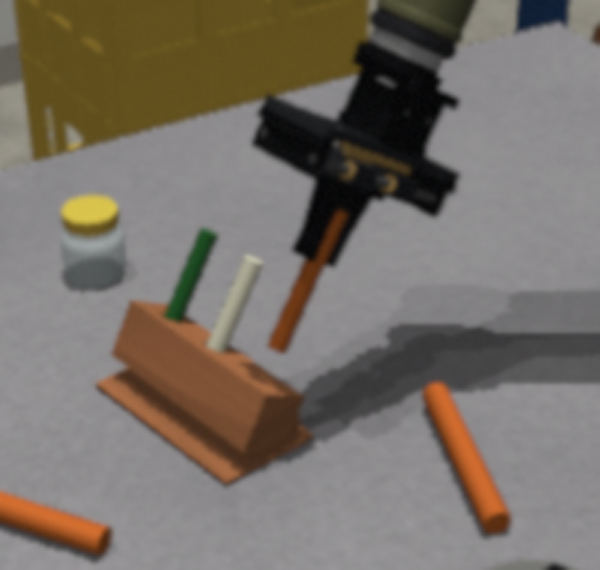

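Run:
```python
from st import *
p,R=plan(p,R,[.43,-.16,.40],R,3,-1)
Rt=fr([0,0,-1],[np.cos(.31),np.sin(.31),0])
p,R=plan(p,R,[.64,.2055,.38],Rt,10,-1)
```

```text
[ 0.3934 -0.2041  0.3126] [[-0.182, 0.83, 0.528], [0.983, 0.156, 0.093], [-0.005, 0.536, -0.844]] q [ 0.1849 -0.2158  0.3527  2.2519 -0.4538  0.7048  1.0217] f [ 0.1222 -0.362  -0.0124] 0.20136517898541142
1.21 2.8 -1.68 0 0 0 -1; 1.21 2.81 -1.68 0 0 0 -1; 1.21 2.8 -1.67 0 0 0 -1
end [ 0.43   -0.16    0.3999] [[-0.182, 0.83, 0.528], [0.983, 0.156, 0.093], [-0.005, 0.536, -0.844]]
3.21 2.21 1.62 0.056 0.004 -0.012 -1; 3.18 2.33 1.5 0.057 0.004 -0.012 -1; 3.14 2.45 1.38 0.056 0.004 -0.012 -1; 3.11 2.56 1.25 0.057 0.004 -0.012 -1; 3.07 2.67 1.12 0.056 0.004 -0.012 -1; 3.04 2.76 0.98 0.057 0.004 -0.012 -1; 3 2.85 0.83 0.056 0.004 -0.013 -1; 2.96 2.93 0.67 0.057 0.004 -0.012 -1; 2.92 3.01 0.52 0.056 0.004 -0.013 -1; 2.88 3.06 0.36 0.057 0.005 -0.012 -1
end [0.64   0.2055 0.38  ] [[-0.305, 0.952, -0.0], [0.952, 0.305, 0.0], [0.0, -0.0, -1.0]]
```

>>> play_rows --targets "1.2 2.8 -1.7 0 0 0 -1; 1.2 2.8 -1.7 0 0 0 -1; 1.2 2.8 -1.7 0 0 0 -1; 3.2 2.2 1.6 0.057 0.004 -0.012 -1; 3.2 2.3 1.5 0.057 0.004 -0.012 -1; 3.1 2.4 1.4 0.057 0.004 -0.012 -1; 3.1 2.6 1.2 0.057 0.004 -0.012 -1; 3.1 2.7 1.1 0.057 0.004 -0.012 -1; 3 2.8 1 0.057 0.004 -0.012 -1; 3 2.8 0.8 0.057 0.004 -0.012 -1; 3 2.9 0.7 0.057 0.004 -0.012 -1; 2.9 3 0.5 0.057 0.004 -0.012 -1; 2.9 3.1 0.4 0.057 0.004 -0.012 -1; 0 0 0 0 0 0 -1; 0 0 0 0 0 0 -1"

```text
time: 8.2
position: [0.6461, 0.2128, 0.377]
tool_rot: [-1.854, -2.513, 0.035]
ft_force: [0.4, 0.0, -0.6]
grip_width: 0.201
```

Run:
```python
from st import *
for n in('scene','top','wrist'):i=snap(ctrl,n,'f')
sc=load('scene','f')
b=p+M@[0,0,.268];print('bottom pred',b,'proj',proj(sc,b),proj(load('top','f'),b))
cv2.imwrite('pics/f2.png',cv2.resize(sc['pixels'][210:370,280:440],None,fx=3.75,fy=3.75,interpolation=cv2.INTER_CUBIC))
```

```text
[0.6461 0.2128 0.377 ] [[-0.295, 0.955, -0.028], [0.956, 0.295, -0.007], [0.001, -0.029, -1.0]] q [-0.1536  0.4235 -0.2777  1.3819  0.1102  1.3806 -0.1326] f [ 0.3776  0.0116 -0.6144] 0.20061457570040672
bottom pred [0.6385 0.2109 0.1091] proj [355.5052 299.1984] [209.9935 222.1284]
```

View pics/f_scene.png

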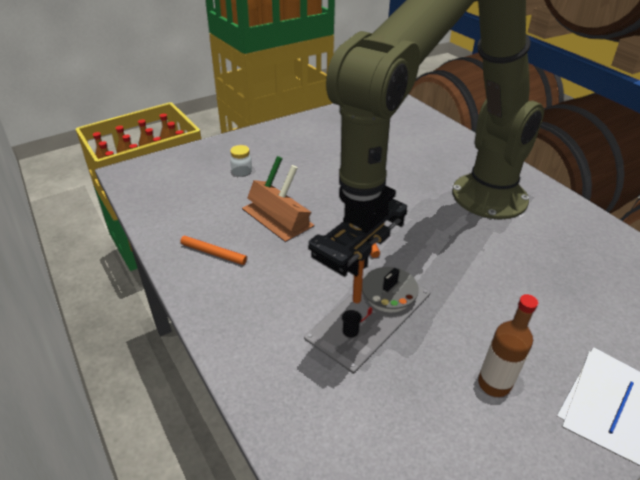

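View pics/f_top.png

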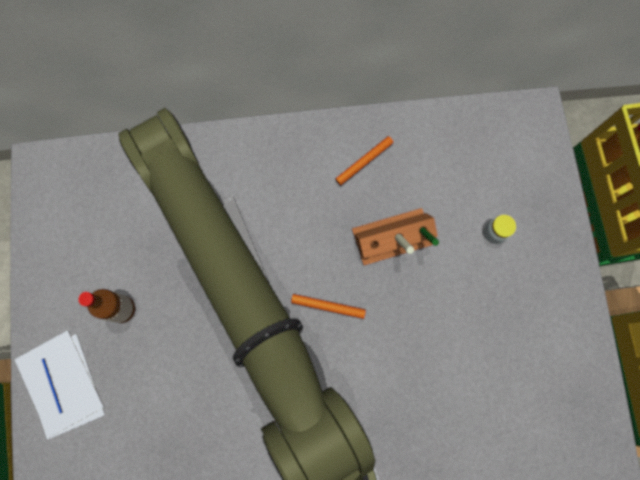

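View pics/f_wrist.png

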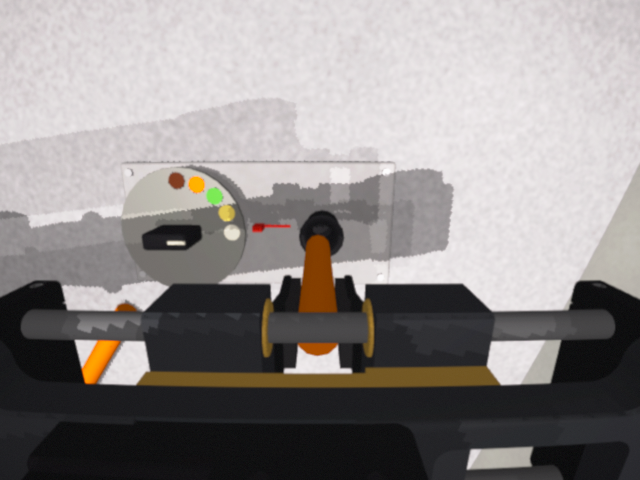

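Run:
```python
from st import *
w=load('wrist','f')
cv2.imwrite('pics/f3.png',cv2.resize(w['pixels'][190:300,270:380],None,fx=5.4,fy=5.4,interpolation=cv2.INTER_CUBIC))
cup=np.array([.64,.2055,.056])
print(((proj(w,cup)-[270,190])*5.4),[((proj(w,p+M@[0,0,d])-[270,190])*5.4).round() for d in (.2,.24,.268)])
print([((proj(load('scene','f'),X)-[280,210])*3.75).round() for X in (cup,p+M@[0,0,.2],p+M@[0,0,.268])])
print(proj(w,np.array([.505,.163,.08])))
```

```text
[0.6456 0.2124 0.3778] [[-0.294, 0.955, -0.027], [0.956, 0.294, -0.007], [0.002, -0.028, -1.0]] q [-0.1529  0.4215 -0.2777  1.383   0.1097  1.3805 -0.1327] f [ 0.769  -0.1957 -0.7671] 0.20253995096411928
[272.2038 248.9551] [array([266., 488.]), array([265., 370.]), array([264., 307.])]
[array([270., 396.]), array([289., 242.]), array([283., 333.])]
[160.7107 242.6549]
```

View pics/f3.png

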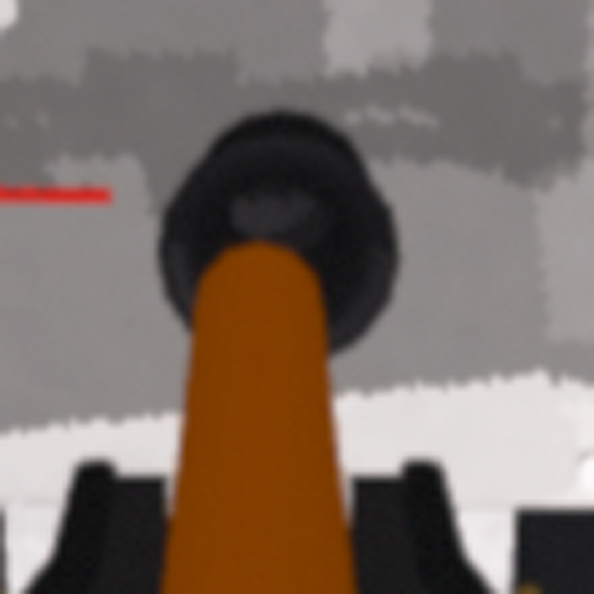

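View pics/f2.png

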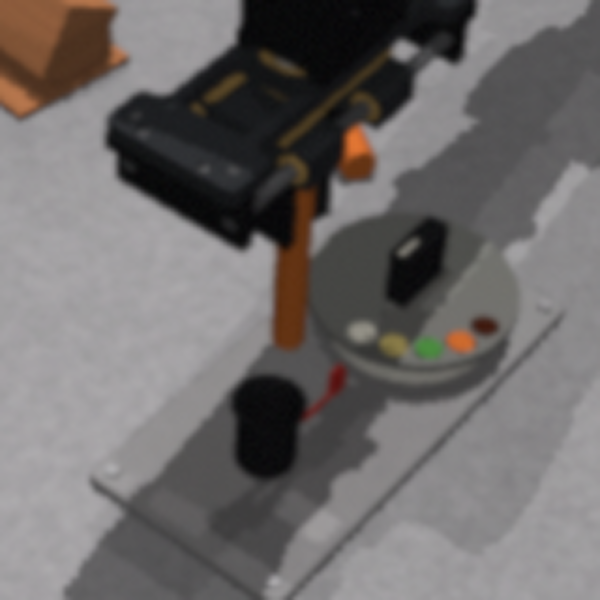

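```bash
cat >> h.py <<'E'
cupxy=np.array([.6405,.2075])
E
python3 - <<'E'
from st import *
Rt=fr([0,0,-1],[np.cos(.30),np.sin(.30),0])
plan(p,R,[*cupxy,.36],Rt,2,-1)
E
```

```text
[0.6456 0.2124 0.3778] [[-0.294, 0.955, -0.027], [0.956, 0.294, -0.007], [0.002, -0.028, -1.0]] q [-0.1529  0.4215 -0.2777  1.383   0.1097  1.3805 -0.1327] f [ 0.769  -0.1957 -0.7671] 0.20253995096411928
-0.16 -0.29 0.9 -0.014 -0.001 -0.001 -1; -0.16 -0.31 0.89 -0.014 -0.001 -0 -1
end [0.6405 0.2075 0.36  ] [[-0.295, 0.955, 0.0], [0.955, 0.295, -0.0], [-0.0, -0.0, -1.0]]
```

>>> play_rows --targets "-0.16 -0.3 0.9 -0.014 0 0 -1; -0.16 -0.3 0.9 -0.014 0 0 -1; 0 0 0 0 0 0 -1"

```text
time: 8.72
position: [0.6395, 0.2046, 0.3598]
tool_rot: [1.869, 2.523, 0.004]
ft_force: [0.0, 0.8, -0.4]
grip_width: 0.205
```

Run:
```python
from st import *
Rt=fr([0,0,-1],[np.cos(.30),np.sin(.30),0])
plan(p,R,[*cupxy,.36],Rt,1,-1)
```

```text
[0.6395 0.2046 0.3598] [[-0.291, 0.957, 0.003], [0.957, 0.291, 0.001], [-0.0, 0.003, -1.0]] q [-0.1405  0.4014 -0.2766  1.4461  0.1112  1.3061 -0.1296] f [ 0.0259  0.7592 -0.4072] 0.20522030832822924
0.25 0.18 -0.01 0.003 0 -0.005 -1
end [0.6405 0.2075 0.36  ] [[-0.296, 0.955, 0.0], [0.955, 0.296, 0.0], [-0.0, 0.0, -1.0]]
```

>>> play_rows --targets "0.3 0.2 0 0.003 0 0 -1; 0 0 1.2 0 0 0 -1; 0 0 1.2 0 0 0 -1; 0 0 0 0 0 0 -1"

```text
time: 9.22
position: [0.6405, 0.2084, 0.334]
tool_rot: [-1.87, -2.524, 0.0]
ft_force: [0.5, -0.2, -1.2]
grip_width: 0.196
```

Run:
```python
from st import *
w=snap(ctrl,'wrist','g');sc=snap(ctrl,'scene','g')
a=cv2.resize(w['pixels'][190:300,270:380],(400,400),interpolation=cv2.INTER_CUBIC)
b=cv2.resize(sc['pixels'][270:350,315:395],(400,400),interpolation=cv2.INTER_CUBIC)
cv2.imwrite('pics/g2.png',np.hstack([a,b]))
```

```text
[0.6405 0.2084 0.334 ] [[-0.291, 0.957, -0.0], [0.957, 0.291, 0.0], [0.0, -0.0, -1.0]] q [-0.1461  0.4234 -0.2758  1.4692  0.1174  1.2655 -0.1386] f [ 0.5311 -0.2041 -1.1619] 0.19638980843436227
```

View pics/g2.png

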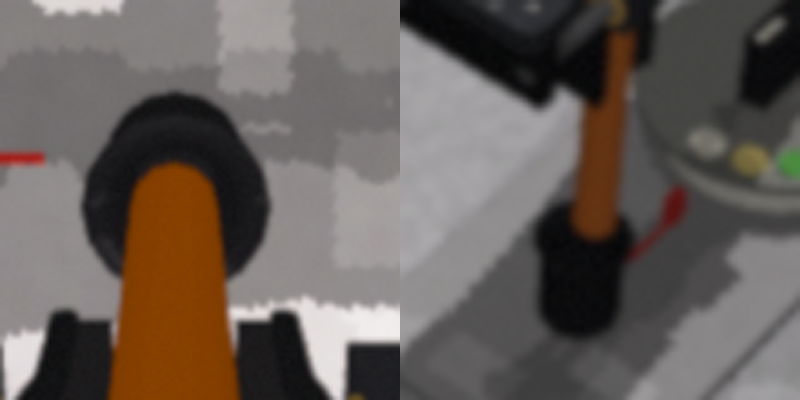

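Run:
```python
from st import *
w=load('wrist','g');sc=load('scene','g')
for n,X in [('rim',np.array([p[0],p[1],.056])),('bot',p+M@[0,0,.268]),('rim+x',np.array([p[0],p[1],.056])+M@[.005,0,0]),('rim+y',np.array([p[0],p[1],.056])+M@[0,.005,0])]:
    print(n,((proj(w,X)-[270,190])*400/110).round(),((proj(sc,X)-[315,270])*5+[400,0]).round())
```

```text
[0.6409 0.2085 0.3354] [[-0.291, 0.957, 0.002], [0.957, 0.291, 0.001], [0.0, 0.002, -1.0]] q [-0.146   0.4225 -0.2759  1.4676  0.1174  1.2658 -0.1385] f [-0.3638 -0.0748 -0.443 ] 0.2028197947288093
rim [179. 193.] [587. 233.]
bot [182. 207.] [588. 216.]
rim+x [179. 171.] [596. 240.]
rim+y [202. 193.] [579. 240.]
```

>>> play_rows --targets "0.1 0.25 0.3 0 0 0 -1; 0 0 0.8 0 0 0 -1; 0 0 0.8 0 0 0 -1; 0 0 0 0 0 0 -1"

```text
time: 9.82
position: [0.6446, 0.2106, 0.3218]
tool_rot: [1.867, 2.519, 0.012]
ft_force: [-0.3, -0.6, -0.4]
grip_width: 0.201
```

Run:
```python
from st import *
print(np.array(s['torque']))
w=snap(ctrl,'wrist','h');sc=snap(ctrl,'scene','h')
a=cv2.resize(w['pixels'][190:300,270:380],(400,400),interpolation=cv2.INTER_CUBIC)
b=cv2.resize(sc['pixels'][270:350,315:395],(400,400),interpolation=cv2.INTER_CUBIC)
cv2.imwrite('pics/h2.png',np.hstack([a,b]))
```

```text
[0.6446 0.2106 0.3218] [[-0.291, 0.957, 0.01], [0.957, 0.291, 0.002], [-0.001, 0.01, -1.0]] q [-0.1492  0.4372 -0.2744  1.4753  0.1234  1.2361 -0.1435] f [-0.2785 -0.5991 -0.3571] 0.20069471682616205
[-0.061   0.0586  0.004 ]
```

View pics/h2.png

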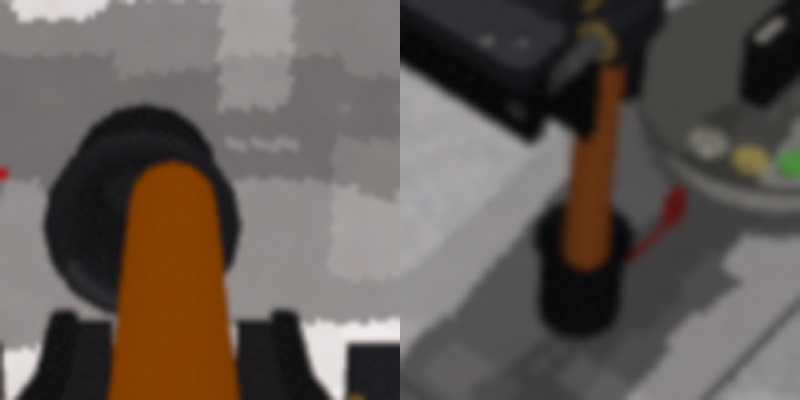

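```bash
sed -i 's/^cupxy=.*/cupxy=np.array([.642,.2098])/' h.py
python3 - <<'E'
from st import *
Rt=fr([0,0,-1],[np.cos(.295),np.sin(.295),0])
plan(p,R,[*cupxy,.332],Rt,1,-1)
E
```

```text
[0.6446 0.2106 0.3216] [[-0.291, 0.957, 0.01], [0.957, 0.291, 0.002], [-0.0, 0.01, -1.0]] q [-0.1492  0.4374 -0.2744  1.4753  0.1234  1.2359 -0.1435] f [0.2861 0.0486 4.1851] 0.1999908763300329
-0 -0.26 -1.04 0.01 0 0 -1
end [0.642  0.2098 0.332 ] [[-0.291, 0.957, 0.0], [0.957, 0.291, -0.001], [-0.0, -0.0, -1.0]]
```

>>> play_rows --targets "0 0 -0.6 0 0 0 -1; 0 -0.2 -0.4 0.01 0 0 -1; 0 0 0 0 0 0 -1; 0 0 0 0 0 0 -1"

```text
time: 10.42
position: [0.6419, 0.2098, 0.33]
tool_rot: [-1.869, -2.522, 0.006]
ft_force: [-0.4, 0.1, -1.6]
grip_width: 0.199
```

Run:
```python
from st import *
Rt=fr([0,0,-1],[np.cos(.295),np.sin(.295),0])
plan(p,R,[*cupxy,.328],Rt,1,-1)
w=snap(ctrl,'wrist','i');sc=snap(ctrl,'scene','i')
a=cv2.resize(w['pixels'][190:300,270:380],(400,400),interpolation=cv2.INTER_CUBIC)
b=cv2.resize(sc['pixels'][270:350,315:395],(400,400),interpolation=cv2.INTER_CUBIC)
cv2.imwrite('pics/i2.png',np.hstack([a,b]))
```

```text
[0.6419 0.2098 0.33  ] [[-0.291, 0.957, -0.004], [0.957, 0.291, -0.002], [-0.0, -0.004, -1.0]] q [-0.1487  0.4313 -0.2753  1.4665  0.1194  1.2647 -0.1413] f [-0.3537  0.0706 -1.5668] 0.1994834986886907
-0 0.01 0.2 -0.004 0 0 -1
end [0.642  0.2098 0.328 ] [[-0.291, 0.957, -0.0], [0.957, 0.291, -0.001], [-0.0, -0.0, -1.0]]
```

View pics/i2.png

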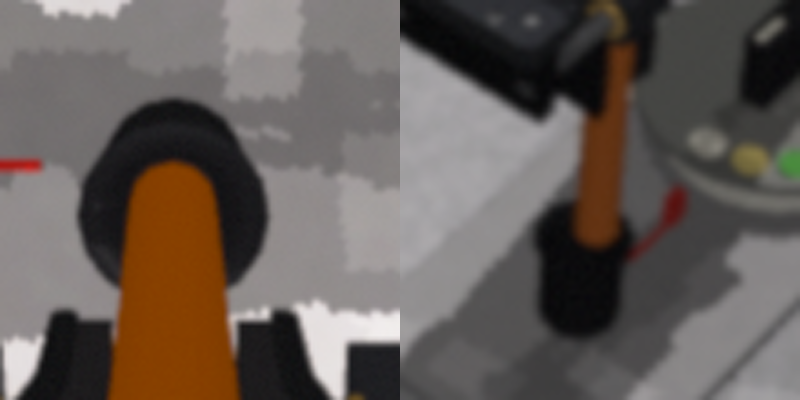

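Run:
```python
from st import *
sc=load('scene','i')
k=8;x0,y0,x1,y1=325,275,390,345
img=cv2.resize(sc['pixels'][y0:y1,x0:x1],None,fx=k,fy=k,interpolation=cv2.INTER_CUBIC)
img=np.clip(255*(img/255.)**.5,0,255).astype(np.uint8)
def circ(c,r,A,B,col):
    pts=[]
    for a in np.linspace(0,2*np.pi,40):
        q=proj(sc,c+r*(np.cos(a)*A+np.sin(a)*B)); pts.append([(q[0]+.5-x0)*k-.5,(q[1]+.5-y0)*k-.5])
    cv2.polylines(img,[np.array(pts,np.int32)],True,col,1)
ex,ey=np.eye(3)[:2]
circ(np.array([*cupxy,.056]),.018,ex,ey,(255,255,0));circ(np.array([*cupxy,.010]),.018,ex,ey,(255,255,0))
circ(p+M@[0,0,.268],.009,M[:,0],M[:,1],(0,255,0));circ(p+M@[0,0,.19],.009,M[:,0],M[:,1],(0,255,0))
cv2.imwrite('pics/i3.png',img)
w=load('wrist','i');x0,y0,x1,y1=270,190,380,300;k=5
img2=cv2.resize(w['pixels'][y0:y1,x0:x1],None,fx=k,fy=k,interpolation=cv2.INTER_CUBIC)
img=np.clip(255*(img2/255.)**.5,0,255).astype(np.uint8);sc=w
circ(np.array([*cupxy,.056]),.018,ex,ey,(255,255,0));circ(np.array([*cupxy,.010]),.018,ex,ey,(255,255,0))
circ(p+M@[0,0,.268],.009,M[:,0],M[:,1],(0,255,0));circ(p+M@[0,0,.19],.009,M[:,0],M[:,1],(0,255,0))
cv2.imwrite('pics/i4.png',img)
```

```text
[0.6419 0.2098 0.33  ] [[-0.291, 0.957, -0.004], [0.957, 0.291, -0.002], [-0.0, -0.004, -1.0]] q [-0.1487  0.4313 -0.2753  1.4664  0.1194  1.2647 -0.1413] f [-0.1052 -0.2825 -0.643 ] 0.20319784144054323
```

View pics/i3.png

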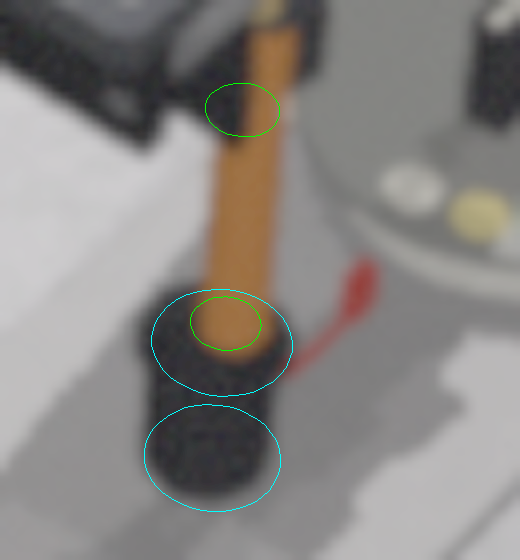

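View pics/i4.png

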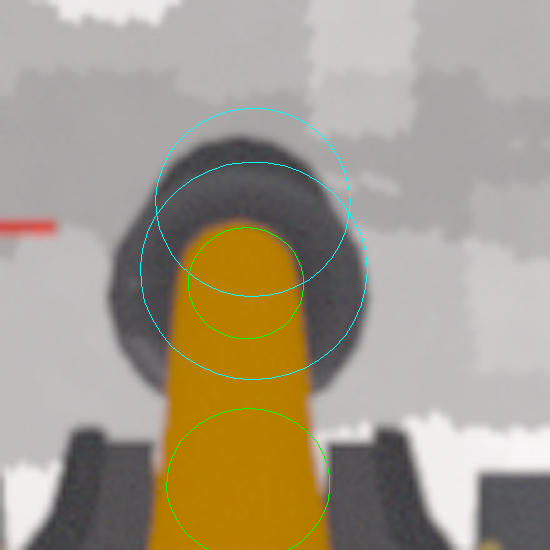

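>>> play_rows --targets "-0.5 0 0 -0.004 0 0 -1; 0 0 0 0 0 0 -1; 0 0 0 0 0 0 -1"

```text
time: 10.9
position: [0.6435, 0.2044, 0.3297]
tool_rot: [1.871, 2.524, -0.001]
ft_force: [-0.2, -0.0, -0.4]
grip_width: 0.197
```

```bash
cat > ov.py <<'E'
from st import *
import sys
tag=sys.argv[1];cup=np.array([float(a) for a in sys.argv[2:4]])
def ov(n,box,k):
    sc=snap(ctrl,n,tag);x0,y0,x1,y1=box
    img=cv2.resize(sc['pixels'][y0:y1,x0:x1],None,fx=k,fy=k,interpolation=cv2.INTER_CUBIC)
    img=np.clip(255*(img/255.)**.5,0,255).astype(np.uint8)
    def circ(c,r,A,B,col):
        pts=[]
        for a in np.linspace(0,2*np.pi,40):
            q=proj(sc,c+r*(np.cos(a)*A+np.sin(a)*B)); pts.append([(q[0]+.5-x0)*k-.5,(q[1]+.5-y0)*k-.5])
        cv2.polylines(img,[np.array(pts,np.int32)],True,col,1)
    ex,ey=np.eye(3)[:2]
    circ(np.array([*cup,.056]),.0205,ex,ey,(255,255,0));circ(np.array([*cup,.012]),.018,ex,ey,(255,255,0))
    circ(p+M@[0,0,.268],.009,M[:,0],M[:,1],(0,255,0));circ(p+M@[0,0,.19],.009,M[:,0],M[:,1],(0,255,0))
    return cv2.resize(img,(400,440))
cv2.imwrite(f'pics/{tag}_ov.png',np.hstack([ov('scene',(325,275,390,345),8),ov('wrist',(270,190,380,300),5)]))
E
python3 ov.py j .6434 .2047
```

```text
[0.6435 0.2044 0.3297] [[-0.291, 0.957, -0.0], [0.957, 0.291, -0.001], [-0.001, -0.001, -1.0]] q [-0.1416  0.4296 -0.2734  1.4693  0.1189  1.2595 -0.133 ] f [-0.1508 -0.0074 -0.4479] 0.19728326936099544
```

View pics/j_ov.png

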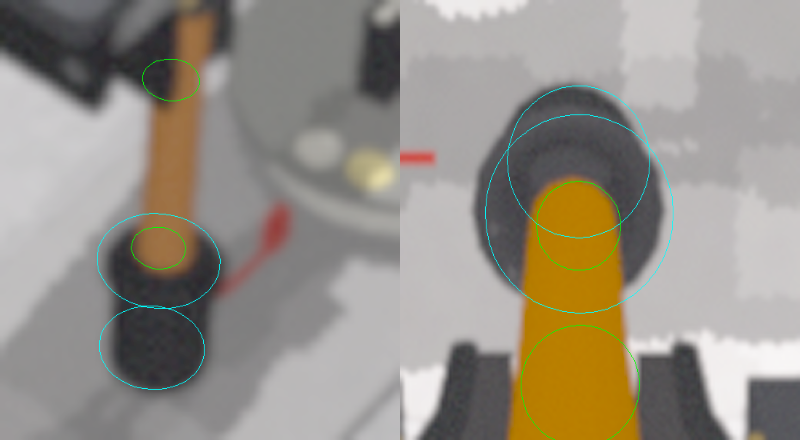

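>>> play_rows --targets "0 0 0.6 0 0 0 -1; 0 0 0.6 0 0 0 -1; 0 0 0 0 0 0 -1; 0 0 0 0 0 0 -1"

```text
time: 11.5
position: [0.6433, 0.2046, 0.3163]
tool_rot: [-1.87, -2.524, 0.002]
ft_force: [0.3, 0.4, -0.7]
grip_width: 0.204
```

```bash
python3 ov.py k .6434 .2047
```

```text
[0.6433 0.2046 0.3163] [[-0.291, 0.957, -0.001], [0.957, 0.291, -0.001], [-0.001, -0.001, -1.0]] q [-0.1423  0.439  -0.2725  1.4838  0.1218  1.2367 -0.1351] f [ 0.2857  0.4409 -0.7163] 0.2040826490782479
```

View pics/k_ov.png

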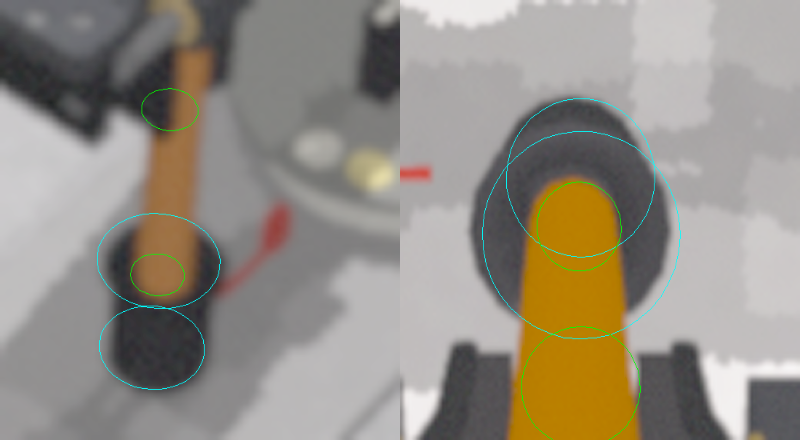

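>>> play_rows --targets "0 -0.12 0 0 0 0 -1; 0 0 0.5 0 0 0 -1; 0 0 0.5 0 0 0 -1; 0 0 0 0 0 0 -1"

```text
time: 12.1
position: [0.6421, 0.2042, 0.306]
tool_rot: [1.871, 2.524, -0.002]
ft_force: [0.0, 0.2, -1.0]
grip_width: 0.2
```

```bash
python3 ov.py l .6434 .2047
```

```text
[0.6421 0.2042 0.306 ] [[-0.291, 0.957, -0.001], [0.957, 0.291, -0.001], [-0.001, -0.001, -1.0]] q [-0.1421  0.444  -0.2719  1.4985  0.1239  1.2169 -0.1368] f [ 0.0457  0.1684 -1.0484] 0.1999160098303506
```

View pics/l_ov.png

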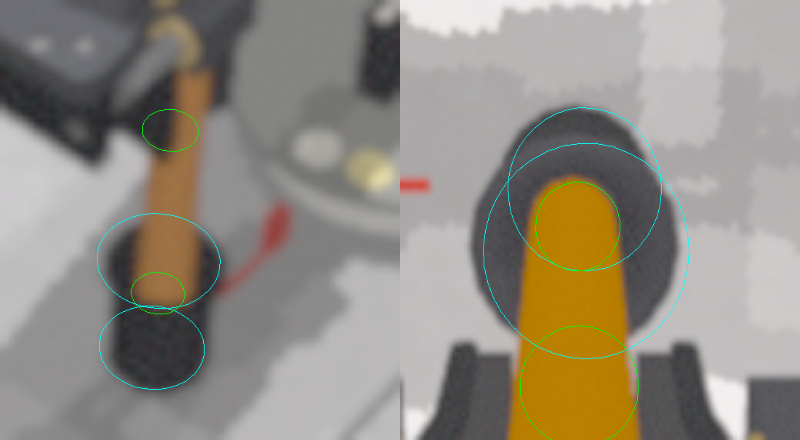

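>>> play_rows --targets "0 0 0.5 0 0 0 -1; 0 0 0.5 0 0 0 -1; 0 0 0.5 0 0 0 -1; 0 0 0 0 0 0 -1"

```text
time: 12.7
position: [0.6423, 0.2042, 0.2903]
tool_rot: [1.87, 2.524, -0.001]
ft_force: [-1.1, 0.4, -1.2]
grip_width: 0.2
```

```bash
python3 -c "
from st import *;print(s['torque'])"
```

```text
[0.6423 0.2042 0.2903] [[-0.291, 0.957, -0.0], [0.957, 0.291, -0.001], [-0.001, -0.0, -1.0]] q [-0.143   0.4565 -0.2704  1.5137  0.1279  1.1889 -0.1396] f [-1.1364  0.4063 -1.2118] 0.20041911934963869
[-0.1076 -0.0357  0.0247]
```

>>> play_rows --targets "0 0 0.4 0 0 0 -1; 0 0 0.3 0 0 0 -1; 0 0 0.3 0 0 0 -1"

```text
time: 13.08
position: [0.6426, 0.2043, 0.2807]
tool_rot: [1.87, 2.523, 0.001]
ft_force: [-2.7, -1.2, 12.4]
grip_width: 0.2
```

```bash
python3 ov.py m .6434 .2047
```

```text
[0.6426 0.2043 0.2807] [[-0.291, 0.957, 0.001], [0.957, 0.291, -0.0], [-0.001, 0.001, -1.0]] q [-0.1437  0.4647 -0.2695  1.5225  0.1306  1.1709 -0.1417] f [-2.6692 -1.1741 12.4042] 0.1997112347294246
```

View pics/m_ov.png

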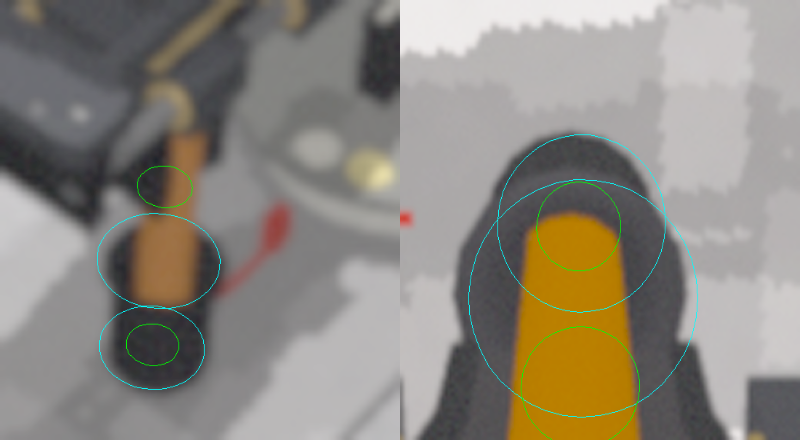

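>>> play_rows --targets "0 0 0 0 0 0 -0.3; 0 0 0 0 0 0 -0.1; 0 0 0 0 0 0 0.2; 0 0 0 0 0 0 0.2; 0 0 0 0 0 0 0.2"

```text
time: 13.8
position: [0.6427, 0.2044, 0.2807]
tool_rot: [1.87, 2.523, 0.002]
ft_force: [0.5, 0.9, -0.3]
grip_width: 0.587
```

```bash
python3 ov.py n .6434 .2047
```

```text
[0.6427 0.2044 0.2807] [[-0.291, 0.957, 0.002], [0.957, 0.291, 0.0], [-0.001, 0.002, -1.0]] q [-0.1437  0.4646 -0.2694  1.5225  0.1306  1.1704 -0.1416] f [ 0.4693  0.8984 -0.2529] 0.5872018384495601
```

View pics/n_wrist.png

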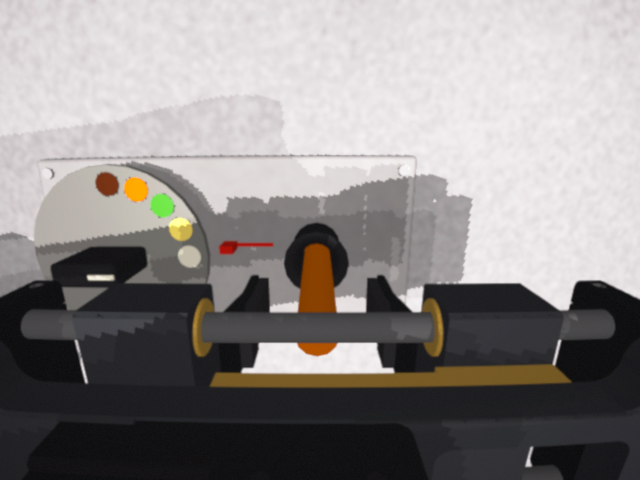

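The rod stands free in the cup at (317,300), with clear space to both pads. I'll rise straight up and check it.

>>> play_rows --targets "0 0 -1 0 0 0 0.2; 0 0 -2.5 0 0 0 0.2; 0 0 -3 0 0 0 0.2; 0 0 -3 0 0 0 0.2; 0 0 -3 0 0 0 0.2; 0 0 -2 0 0 0 0.2; 0 0 0 0 0 0 0.2"

```text
time: 14.78
position: [0.6421, 0.2045, 0.4349]
tool_rot: [1.868, 2.521, 0.007]
ft_force: [0.2, 0.4, -0.0]
grip_width: 0.597
```

Run:
```python
from st import *
w=snap(ctrl,'wrist','o');i=snap(ctrl,'scene','o');t=snap(ctrl,'top','o')
cv2.imwrite('pics/o2.png',cv2.resize(i['pixels'][230:370,290:440],None,fx=4,fy=4,interpolation=cv2.INTER_CUBIC))
```

```text
[0.6421 0.2045 0.4349] [[-0.291, 0.957, 0.005], [0.957, 0.291, 0.001], [-0.0, 0.006, -1.0]] q [-0.1428  0.3729 -0.2784  1.3342  0.102   1.4428 -0.1201] f [ 0.1867  0.4182 -0.0212] 0.5969956105622896
```

View pics/o2.png

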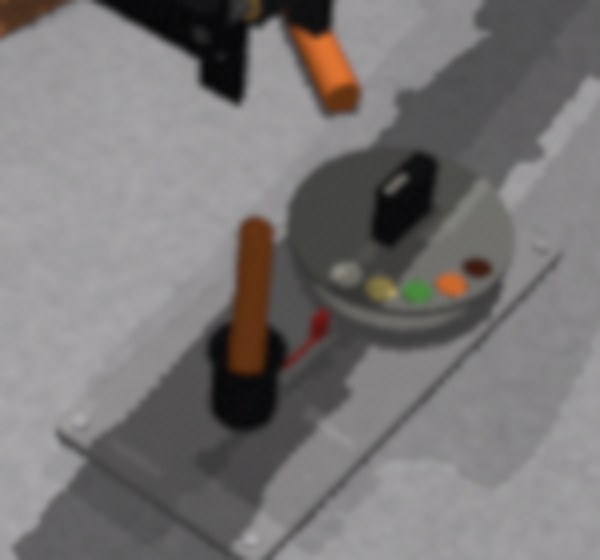

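View pics/o_wrist.png

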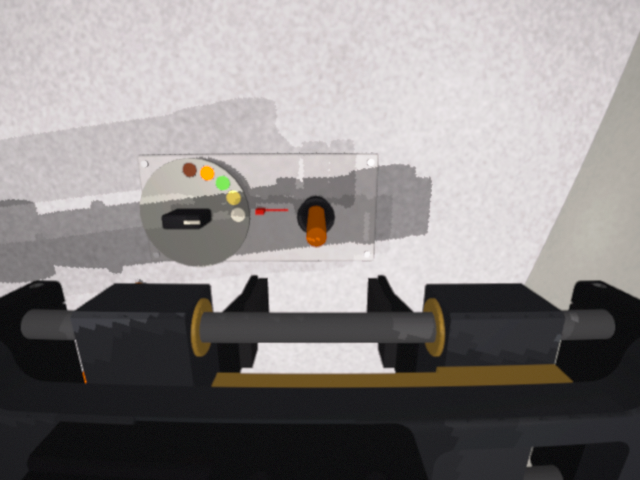

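Run:
```python
from st import *
Rt=fr([0,0,-1],[np.cos(1.867),np.sin(1.867),0])
print((R.inv()*Rt).as_rotvec())
plan(p,R,[.508,.1637,.40],Rt,12,.2)
t=load('top','o');
w=load('wrist','o');sc=load('scene','o')
print(tri([(sc,*cp(256,226,4,290,230)),(w,316,237)]))
```

```text
[0.6417 0.2042 0.4313] [[-0.291, 0.957, -0.0], [0.957, 0.291, -0.001], [-0.001, -0.0, -1.0]] q [-0.1428  0.3752 -0.278   1.3383  0.1021  1.4422 -0.1201] f [ 0.3102 -0.2643 -0.6805] 0.5992788995171652
[-0.0005  0.0003 -1.5715]
0 -1.16 0.26 -0 0 -0.131 0.2; 0.15 -1.15 0.26 -0 0 -0.131 0.2; 0.3 -1.12 0.26 -0 0 -0.131 0.2; 0.45 -1.08 0.26 -0 0 -0.131 0.2; 0.58 -1.01 0.26 -0 0 -0.131 0.2; 0.71 -0.92 0.26 -0 0 -0.131 0.2; 0.83 -0.82 0.26 -0 0 -0.131 0.2; 0.93 -0.71 0.26 -0 -0 -0.131 0.2; 1.01 -0.58 0.26 -0 -0 -0.131 0.2; 1.08 -0.44 0.26 -0 -0 -0.131 0.2; 1.12 -0.3 0.26 -0 -0 -0.131 0.2; 1.16 -0.15 0.27 -0.001 -0 -0.131 0.2
end [0.508  0.1637 0.4   ] [[-0.956, -0.292, -0.0], [-0.292, 0.956, 0.0], [0.0, 0.0, -1.0]]
(array([0.6412, 0.2052, 0.1423]), [np.float64(4.526521410692824e-05), np.float64(4.52652141069915e-05)])
```

>>> play_rows --targets "0 -1.2 0.1 0 0 -0.131 0.2; 0.15 -1.2 0.2 0 0 -0.131 0.2; 0.3 -1.1 0.2 0 0 -0.131 0.2; 0.45 -1.1 0.2 0 0 -0.131 0.2; 0.6 -1 0.2 0 0 -0.131 0.2; 0.7 -0.9 0.2 0 0 -0.131 0.2; 0.8 -0.8 0.2 0 0 -0.131 0.2; 0.9 -0.7 0.2 0 0 -0.131 0.2; 1 -0.6 0.2 0 0 -0.131 0.2; 1.1 -0.4 0.2 0 0 -0.131 0.2; 1.1 -0.3 0.2 0 0 -0.131 0.2; 1.2 -0.15 0.2 0 0 -0.131 0.2; 0 0 0 0 0 0 0.2; 0 0 0 0 0 0 0.2"

```text
time: 16.68
position: [0.5002, 0.1565, 0.3879]
tool_rot: [0.534, -3.061, 0.006]
ft_force: [-0.3, 0.5, 0.6]
grip_width: 0.598
```

Run:
```python
from st import *
w=snap(ctrl,'wrist','p');sc=snap(ctrl,'scene','p')
Rt=fr([0,0,-1],[np.cos(1.867),np.sin(1.867),0])
plan(p,R,[.508,.1637,.40],Rt,1,.2)
```

```text
[0.5002 0.1565 0.3879] [[-0.94, -0.338, -0.034], [-0.338, 0.941, -0.01], [0.035, 0.002, -0.999]] q [ 0.0855  0.102  -0.4655  1.7564  0.0436  1.3291  1.5262] f [-0.3489  0.518   0.5765] 0.5978239392030171
-0.93 0.42 -1.24 0.001 -0.035 0.049 0.2
end [0.508  0.1637 0.4   ] [[-0.956, -0.292, -0.0], [-0.292, 0.956, 0.0], [-0.0, 0.0, -1.0]]
```

View pics/p_wrist.png

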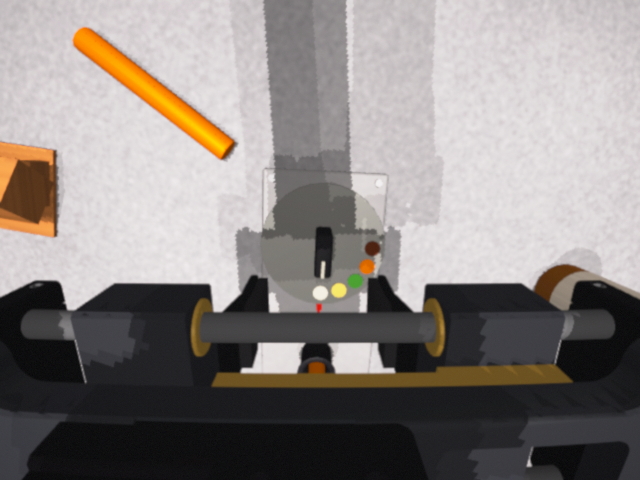

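View pics/p_scene.png

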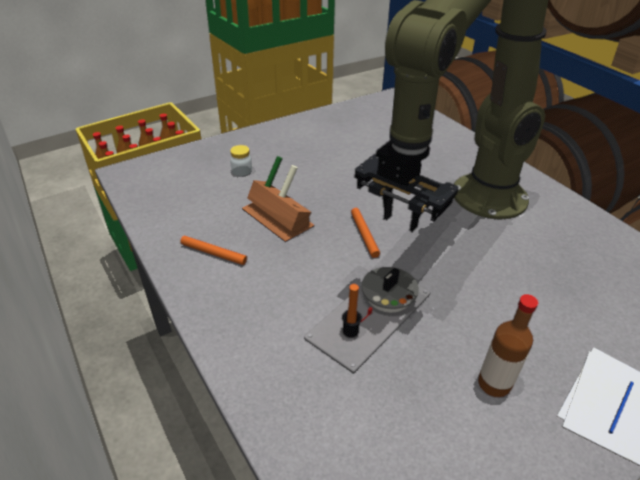

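>>> play_rows --targets "-0.45 0.2 0 0 -0.018 0.025 0.2; -0.45 0.2 0 0 -0.018 0.025 0.2; 0 0 0 0 0 0 0.2; 0 0 0 0 0 0 0.2"

```text
time: 17.27
position: [0.5087, 0.1644, 0.3878]
tool_rot: [-0.456, 3.105, 0.004]
ft_force: [-1.0, -0.5, 0.2]
grip_width: 0.603
```

```bash
cat > bar.py <<'E'
from st import *
import sys
tag=sys.argv[1];c=np.array([float(a) for a in sys.argv[2:4]]);yw=float(sys.argv[4])
w=snap(ctrl,'wrist',tag);k=6;x0,y0=265,170;x1,y1=385,270
if len(sys.argv)>5: x0,y0,x1,y1=[int(v) for v in sys.argv[5:9]]
img=cv2.resize(w['pixels'][y0:y1,x0:x1],None,fx=k,fy=k,interpolation=cv2.INTER_CUBIC);img=np.clip(255*(img/255.)**.6,0,255).astype(np.uint8)
def poly(P,col):
    q=[(proj(w,X)+.5-[x0,y0])*k-.5 for X in P];cv2.polylines(img,[np.array(q,np.int32)],True,col,1)
u=np.array([np.cos(yw),np.sin(yw)]);v=np.array([-u[1],u[0]])
poly([np.array([*(c+a*.021*u+b*.008*v),.08]) for a,b in((1,1),(1,-1),(-1,-1),(-1,1))],(255,255,0))
poly([np.array([*(c+.064*(np.cos(a)*u+np.sin(a)*v)),.04]) for a in np.linspace(0,6.28,60)],(0,255,0))
cen=np.array([*c,0])-0;cc=c+.07*u
poly([np.array([*(cc+a*.145*u+b*.0675*v),.01]) for a,b in((1,1),(1,-1),(-1,-1),(-1,1))],(255,0,255))
cv2.imwrite(f'pics/{tag}_bar.png',img)
print('grasp pt tool rel bar:',M.T@(np.array([*c,.068])-p))
E
python3 bar.py q .508 .1637 .296
```

```text
[0.5087 0.1644 0.3878] [[-0.958, -0.287, 0.003], [-0.287, 0.958, 0.003], [-0.004, 0.002, -1.0]] q [ 0.0759  0.1092 -0.4667  1.7492  0.0491  1.2908  1.4606] f [-1.0211 -0.5327  0.175 ] 0.6030953684293485
grasp pt tool rel bar: [ 0.0022 -0.0012  0.3198]
```

View pics/q_bar.png

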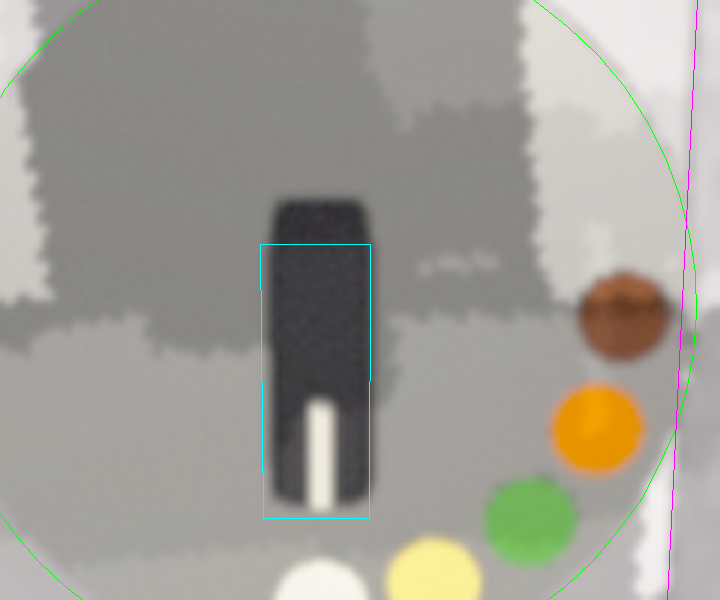

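>>> play_rows --targets "0.25 0 2.5 0 0 0 0.2; 0 0 2.5 0 0 0 0.2; 0 0 2.5 0 0 0 0.2; 0 0 2.5 0 0 0 0.2; 0 0 2 0 0 0 0.2; 0 0 0 0 0 0 0.2; 0 0 0 0 0 0 0.2"

```text
time: 18.2
position: [0.5075, 0.1637, 0.2664]
tool_rot: [-0.454, 3.102, 0.004]
ft_force: [0.1, 0.0, 0.2]
grip_width: 0.6
```

```bash
python3 bar.py r .506 .1637 .296 240 200 400 300
python3 - <<'E'
from st import *
Rt=fr([0,0,-1],[np.cos(1.867),np.sin(1.867),0])
plan(p,R,[.506,.1637,.233],Rt,2,.2)
E
```

```text
[0.5075 0.1637 0.2664] [[-0.958, -0.286, 0.007], [-0.286, 0.958, 0.004], [-0.007, 0.002, -1.0]] q [ 0.0574  0.2175 -0.4624  1.8925  0.1104  1.049   1.4112] f [0.1316 0.0468 0.1886] 0.599527643592633
grasp pt tool rel bar: [0.0029 0.0001 0.1984]
[0.5074 0.1637 0.2663] [[-0.958, -0.286, 0.007], [-0.286, 0.958, 0.004], [-0.007, 0.001, -1.0]] q [ 0.0574  0.2174 -0.4624  1.8926  0.1104  1.049   1.4111] f [-0.6839  0.0281  0.2363] 0.6001086449535766
0.08 0.02 1.67 0.001 0.004 -0.003 0.2; 0.07 0.02 1.66 0 0.003 -0.003 0.2
end [0.5061 0.1637 0.233 ] [[-0.956, -0.292, 0.0], [-0.292, 0.956, 0.001], [-0.0, 0.0, -1.0]]
```

View pics/r_wrist.png

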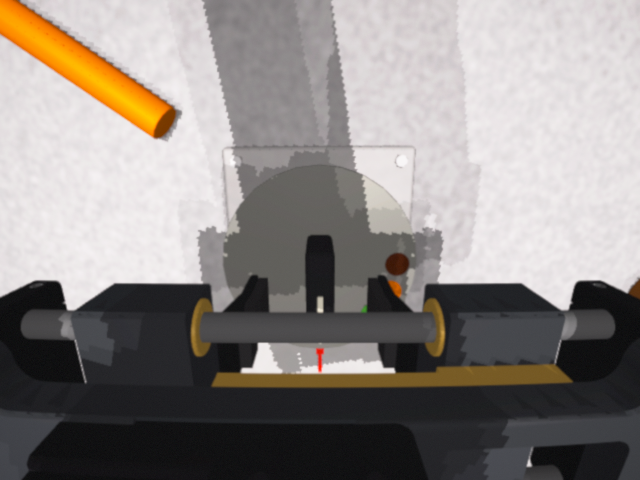

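>>> play_rows --targets "0.1 0 1.7 0 0.004 -0.003 0.2; 0.05 0 1.5 0 0.004 -0.003 0.2; 0 0 0 0 0 0 0.2"

```text
time: 18.62
position: [0.5064, 0.1633, 0.2333]
tool_rot: [-0.464, 3.107, 0.002]
ft_force: [0.4, -0.3, -0.8]
grip_width: 0.601
```

```bash
python3 bar.py s .506 .1637 .296 250 170 390 270
```

```text
[0.5064 0.1633 0.2333] [[-0.956, -0.292, 0.0], [-0.292, 0.956, 0.001], [-0.001, 0.001, -1.0]] q [ 0.0486  0.2595 -0.4573  1.9198  0.1346  0.9913  1.3981] f [ 0.413  -0.3085 -0.8124] 0.6010417393633373
grasp pt tool rel bar: [0.0004 0.0003 0.1653]
```

View pics/s_wrist.png

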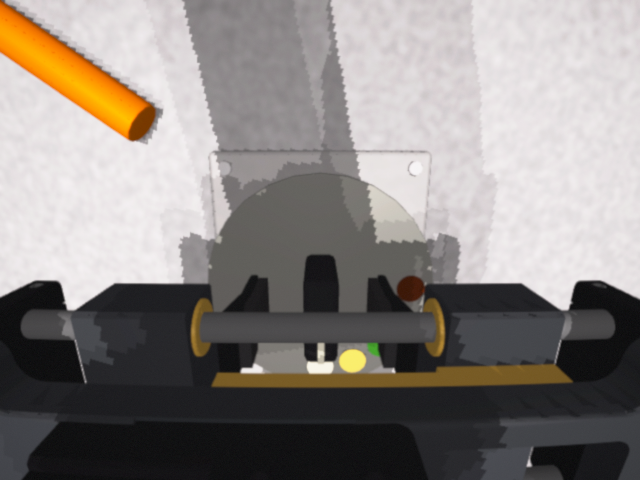

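>>> play_rows --targets "0 0 0 0 0 0 -1; 0 0 0 0 0 0 -1; 0 0 0 0 0 0 -1; 0 0 0 0 0 0 -1; 0 0 0 0 0 0 -1; 0 0 0 0 0 0 -1" --newtons 45

```text
time: 19.42
position: [0.5069, 0.1647, 0.235]
tool_rot: [-0.465, 3.103, 0.004]
ft_force: [-0.0, -1.0, -0.5]
grip_width: 0.182
```

```bash
python3 -c "
from st import *;print(s['torque'])"
```

```text
[0.5069 0.1647 0.235 ] [[-0.956, -0.293, 0.003], [-0.293, 0.956, 0.003], [-0.004, 0.002, -1.0]] q [ 0.0481  0.258  -0.4588  1.9178  0.1333  0.9913  1.3981] f [-0.0274 -1.0268 -0.5349] 0.1822013974420751
[-0.0272 -0.0012 -0.0906]
```

>>> play_rows --targets "0 0 0 0 0 0.1 -1; 0 0 0 0 0 0.1 -1; 0 0 0 0 0 0.1 -1; 0 0 0 0 0 0 -1"

```text
time: 19.92
position: [0.5069, 0.1649, 0.235]
tool_rot: [0.014, 3.138, 0.004]
ft_force: [0.2, 1.3, -0.6]
grip_width: 0.178
```

```bash
cat > an.py <<'E'
from st import *
y=M[:,1];a=np.arctan2(y[1],y[0]);print('turned',1.868-a,'moment',np.array(s['torque']),'off tool', M.T@(np.array([.5069,.1647,.235])-p))
E
python3 an.py
```

```text
[0.5069 0.1649 0.235 ] [[-1.0, 0.009, 0.003], [0.009, 1.0, 0.003], [-0.003, 0.003, -1.0]] q [ 0.0112  0.2529 -0.4178  1.9191  0.1204  0.9896  1.1014] f [ 0.2136  1.3104 -0.6346] 0.17804310595736572
turned 0.3059952249027378 moment [0.2351 0.0175 0.025 ] off tool [-0.     -0.0002  0.    ]
```

>>> play_rows --targets "0 0 0 0 0 0.1 -1; 0 0 0 0 0 0.1 -1; 0 0 0 0 0 0.1 -1; 0 0 0 0 0 0 -1"

```text
time: 20.42
position: [0.5069, 0.165, 0.235]
tool_rot: [0.48, 3.101, 0.004]
ft_force: [-0.1, 1.9, -0.5]
grip_width: 0.18
```

```bash
python3 an.py
python3 - <<'E'
from st import *
snap(ctrl,'wrist','t');i=snap(ctrl,'scene','t')
cv2.imwrite('pics/t2.png',cv2.resize(i['pixels'][230:370,290:440],None,fx=4,fy=4,interpolation=cv2.INTER_CUBIC))
E
```

```text
[0.5069 0.165  0.235 ] [[-0.953, 0.302, 0.004], [0.302, 0.953, 0.002], [-0.003, 0.003, -1.0]] q [-0.0234  0.2486 -0.3793  1.9202  0.1087  0.9883  0.8118] f [-0.1227  1.9216 -0.5104] 0.1800248491571561
turned 0.6044854413001011 moment [0.1671 0.0509 0.0556] off tool [-0.0001 -0.0003  0.    ]
[0.5069 0.165  0.235 ] [[-0.953, 0.302, 0.004], [0.302, 0.953, 0.002], [-0.003, 0.003, -1.0]] q [-0.0234  0.2486 -0.3793  1.9202  0.1087  0.9883  0.8118] f [-0.1227  1.9216 -0.5104] 0.1800248491571561
```

View pics/t2.png

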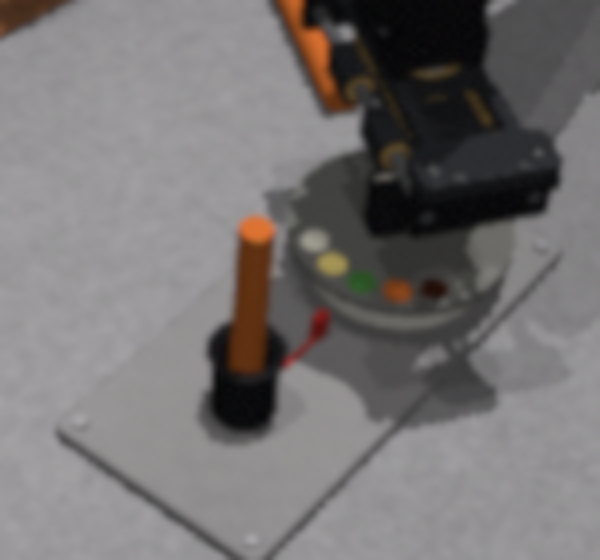

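View pics/t_wrist.png

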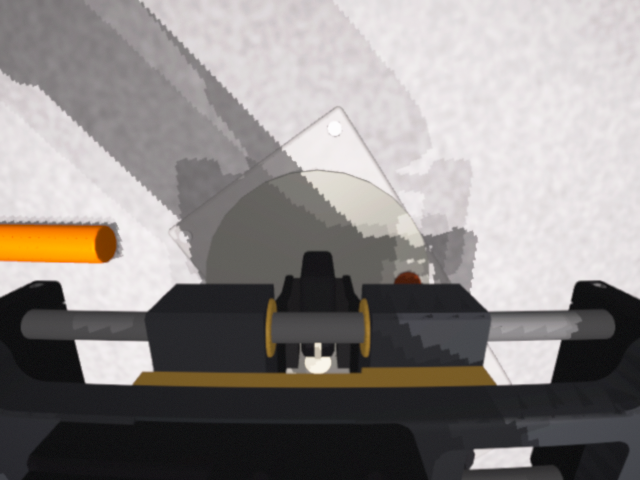

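>>> play_rows --targets "0 0 0 0 0 0.1 -1; 0 0 0 0 0 0.1 -1; 0 0 0 0 0 0.1 -1; 0 0 0 0 0 0.1 -1; 0 0 0 0 0 0.1 -1; 0 0 0 0 0 0 -1"

```text
time: 21.28
position: [0.5069, 0.1651, 0.235]
tool_rot: [1.234, 2.886, 0.005]
ft_force: [-0.0, 0.8, -1.3]
grip_width: 0.178
```

```bash
python3 an.py
```

```text
[0.5069 0.1651 0.235 ] [[-0.691, 0.723, 0.004], [0.723, 0.691, 0.002], [-0.001, 0.004, -1.0]] q [-0.0797  0.2425 -0.3165  1.922   0.0893  0.9863  0.3263] f [-0.0263  0.7813 -1.308 ] 0.1784183989005277
turned 1.1051194416844394 moment [0.0885 0.1121 0.0588] off tool [-0.0003 -0.0003  0.    ]
```

>>> play_rows --targets "0 0 0 0 0 0.08 -1; 0 0 0 0 0 0 -1; 0 0 0 0 0 0 -1"

```text
time: 21.65
position: [0.5069, 0.1652, 0.235]
tool_rot: [1.337, 2.84, 0.005]
ft_force: [0.3, 1.5, -1.6]
grip_width: 0.181
```

```bash
python3 an.py
python3 - <<'E'
from st import *
snap(ctrl,'wrist','u');i=snap(ctrl,'scene','u')
for k in (3,):
  pass
x0,y0,k=290,230,4
img=cv2.resize(i['pixels'][230:370,290:440],None,fx=4,fy=4,interpolation=cv2.INTER_CUBIC)
cv2.imwrite('pics/u2.png',img)
# predicted window positions for dial angle th (radius approx from first image)
a=load('scene','a')
c=np.array([.506,.1645])
D=lambda x,y:cp(x,y,5,300,250)
for n,q in [('white',(383,242)),('straw',(425,260)),('green',(471,264)),('amber',(515,256)),('brown',(546,235))]:
    X=onz(a,*D(*q),.04);d=X[:2]-c;print(n,np.hypot(*d).round(4),(np.arctan2(d[1],d[0])-.296).round(3))
E
```

```text
[0.5069 0.1652 0.235 ] [[-0.637, 0.771, 0.004], [0.771, 0.637, 0.002], [-0.001, 0.004, -1.0]] q [-0.0875  0.2418 -0.3078  1.9222  0.0868  0.9861  0.2561] f [ 0.3026  1.4823 -1.6478] 0.1807602214814344
turned 1.177302085190048 moment [0.0891 0.1091 0.0622] off tool [-0.0003 -0.0003  0.    ]
[0.5069 0.1652 0.235 ] [[-0.637, 0.771, 0.004], [0.771, 0.637, 0.002], [-0.001, 0.004, -1.0]] q [-0.0875  0.2418 -0.3078  1.9222  0.0868  0.9861  0.2561] f [ 0.3026  1.4823 -1.6478] 0.1807602214814344
white 0.0543 0.012
straw 0.0549 0.385
green 0.0542 0.75
amber 0.054 1.126
brown 0.0521 1.497
```

View pics/u2.png

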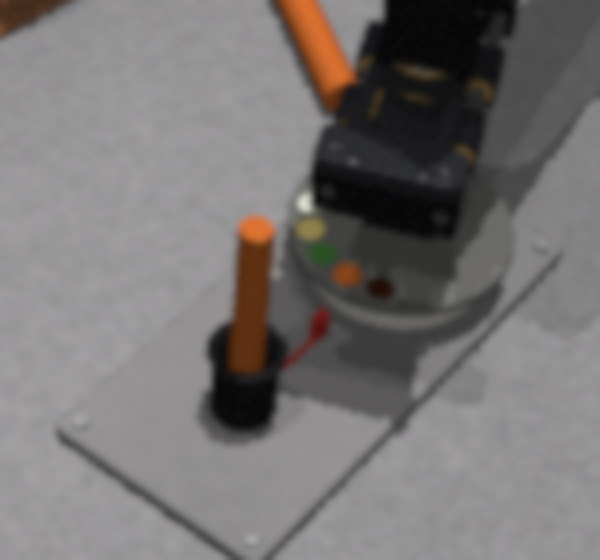

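View pics/u_wrist.png

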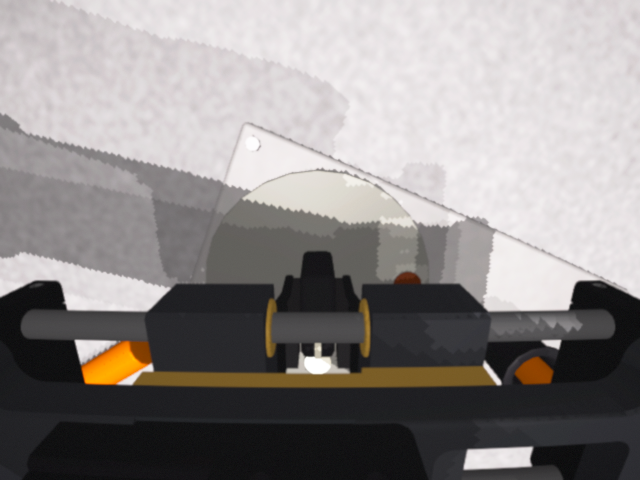

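Amber is now at (347,274), where white sat at rest (347,273), so the dial is at the third stop. I'll hold for over half a second and recheck before handing in.

>>> play_rows --targets "0 0 0 0 0 0 -1; 0 0 0 0 0 0 -1; 0 0 0 0 0 0 -1; 0 0 0 0 0 0 -1; 0 0 0 0 0 0 -1; 0 0 0 0 0 0 -1"

```text
time: 22.5
position: [0.5069, 0.1652, 0.235]
tool_rot: [1.336, 2.84, 0.005]
ft_force: [-0.3, 2.0, -0.5]
grip_width: 0.181
```

```bash
python3 an.py
python3 - <<'E'
from st import *
i=snap(ctrl,'scene','v')
cv2.imwrite('pics/v2.png',cv2.resize(i['pixels'][130:370,220:540],None,fx=2.4,fy=2.4,interpolation=cv2.INTER_CUBIC))
E
```

```text
[0.5069 0.1652 0.235 ] [[-0.638, 0.77, 0.004], [0.77, 0.638, 0.002], [-0.001, 0.004, -1.0]] q [-0.0875  0.2417 -0.3079  1.9222  0.0867  0.9861  0.2568] f [-0.3495  1.9791 -0.4943] 0.18141208187841404
turned 1.1765640490306772 moment [0.0778 0.1367 0.1676] off tool [-0.0004 -0.0003  0.    ]
[0.5069 0.1652 0.235 ] [[-0.638, 0.77, 0.004], [0.77, 0.638, 0.002], [-0.001, 0.004, -1.0]] q [-0.0875  0.2417 -0.3079  1.9222  0.0867  0.9861  0.2568] f [-0.3495  1.9791 -0.4943] 0.18141208187841404
```

View pics/v2.png

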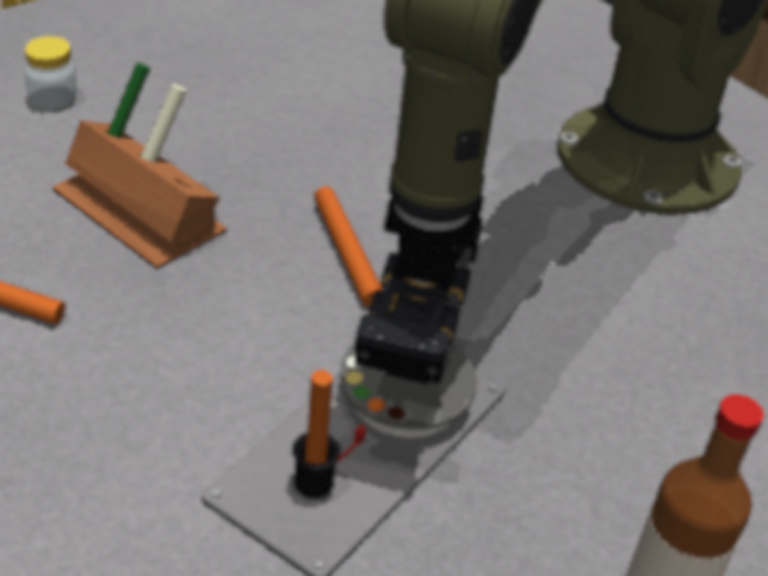

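The rod stands free in the cup at (317,430). The amber window (376,404) lines up with the pointer, and the other rods, the jar and the bottle are where they were.

```bash
python3 -c "
from bench import ctrl
print(ctrl.close_job())"
```

```text
the job is handed in; nothing more can be done
None
```

I stood the amber rod in the holder cup and let go of it, then turned the dial clockwise to the third stop. I handed the job in at about 22.5 s with the gripper still holding the dial at 45 N.

- **Rod:** It touched the cup floor with 12 N at nearly the expected height. After release, its top measured (0.641, 0.205, 0.142) m, directly over the cup, so it stands upright.
- **Dial:** The tool had turned 1.177 rad against the 1.178 rad target. The amber window sits where the white one was at rest, and the reading held steady for over 0.7 s.
- **Other objects:** In the last picture, the other two rods, the jar and the bottle looked undisturbed. I did not measure their positions.

**Cup position:** My first reading of the cup disagreed between cameras by about 5 mm, and on the first try the rod touched the cup rim with about 4 N. I lifted it, realigned and inserted it without trouble.

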